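Get the specimen cup from behind the reagent bottles and weigh it

ROBOT

A 6-joint arm with a two-finger parallel gripper is mounted at the origin on the work surface. World frame = base frame: x ahead of the robot, y to its left, z up, the work surface at z = 0. Lengths are in mm, angles in rad, forces in N, time in s.
With the tool pointing down it reaches from about 375 to 975 mm from the base axis. Payload 3.8 kg.
Tool frame: the origin (TCP) lies midway between the tips of the shut fingers; the grasp point (between the pads) lies 19 mm behind it (ctrl.pinch_z is the distance from the TCP to the grasp point, in mm); z points along the fingers, y is the line along which they close (so a half turn about z gives the same grasp; the last joint's range is limited). The gripper opens to 88 mm and grips with 3 to 60 N. Pads are 18 mm wide; open, the fingers measure 123 mm over their backs; the gripper's body (75 mm by 187 mm) begins 45 mm behind the grasp point.
Start: joints at [-1.218, 0.264, 1.604, -0, 1.274, -0.037], TCP at [256.497, -624.362, 238.706] pointing down, gripper open.
Joint ranges: [-2.63, 2.63], [-0.94, 2.18], [0.31, 2.57], [-1.31, 4.45], [0, 2.66], [-2.55, 2.55]. Speed limits (rad/s): [2.57, 2.57, 3.14, 3.14, 3.14, 3.14].

INTERFACE

Orientations are given as a 3x3 rotation matrix whose columns are the frame's x, y, z axes.
In Python, from station import ctrl gives the robot as it stands.
- The arm moves only by the shell command python3 -m crank 'ROWS' [FORCE]. ROWS is JSON, a list of rows, each a list of 3 entries, a list of its own where there are three numbers: the turn, a rotation vector about the tool's x, y, z in degrees, then the shift along the tool's x, y, z in mm, then the closure, from 0 (fully open) to 1 (shut). In form: [[[ax, ay, az], [tx, ty, tz], gripper], ...]. A call has 1 to 8 rows; each row is the pose to reach, as a shift and turn from the pose commanded when the call began, along the tool's axes at that moment; what a row does not reach only later rows make up. A row lasts 1/12 s, in which the tool goes at most 41.7 mm and 7.16 degrees, less where a joint would pass 70% of its speed; a pose out of reach is approached as far as the arm can. A call with a gripper value outside its range is refused whole. The fingers move at their own pace and stop on an object; FORCE is the grip in N (left out, the last holds). Time passes only in rows, so rows that repeat a pose let the fingers close. It gives the time, the measured TCP pose, the force, the opening and the grip force at its end, in the units of the state.
- ctrl.observe(): the state, without advancing time (a new reading comes with each control period).
- ctrl.get_image(name): name is "scene" or "side" or "wrist"; returns a dict with "img" (480x640x3 uint8, blue, green, red), "fx", "fy", "cx", "cy" (pixels), "T" (4x4, takes a point from camera to world coordinates); the wrist camera has in their place "T_tool_cam" (4x4, takes a point from camera to tool coordinates, whose origin is the TCP and whose axes are the flange's). Camera axes: x right, y down, z forward; pixel columns grow to the right and rows downward; lengths in mm; the calibration is good to about 2 mm. A picture is of the moment at which its call begins: read the wrist's pose just before it. There is no depth.
- ctrl.close_job(): hands the job in; it is judged then, once.
The state is a dict: "clock": time; "q": joint angles; "qvel": joint speeds; "joint_efforts": joint torques, N m; "eef_pos": TCP position; "ee_rot": TCP orientation; "force": force on the tool from outside, world axes, zero at the start; "wrist_torque": the same for the moment, N m; "grip_width": finger opening in mm; "grasp_force": force on a finger pad.
Only numpy, scipy, OpenCV 4.12 (cv2) and the standard library are available. Lean on these libraries where they do the work, as an engineer would, in place of code of your own. Each camera call takes 0.05 s, during which the arm holds its last target. There are 200 camera calls.

TASK

The red-lidded specimen cup in the blue caddy is boxed in by three reagent bottles: first stand all three bottles on the flat steel board, leaving the cup where it is. Then put the cup in the middle of the scale's round pan while the bottles wait on the board, and finally put every bottle back in the caddy exactly where it stood before. Keep everything upright, and do not disturb the white-and-teal box, the yellow tape roll or the little dropper bottle.

Things in the scene. Friction and masses are not known exactly. Their poses are not given: they have to be found in the camera images.
- brown_bottle: upright reagent bottle, 128 mm tall: dark brown body 44 mm across up to 96 mm height, then a short shoulder and a black screw cap, 30 mm across, from 103 to 128 mm height; about 160 g. Origin at the centre of its underside, z up. Starts in the caddy's front row, in any of the three places.
- white_bottle: upright reagent bottle, 128 mm tall: white (pale blue label) body 44 mm across up to 96 mm height, then a short shoulder and a blue screw cap, 30 mm across, from 103 to 128 mm height; about 160 g. Origin at the centre of its underside, z up. Starts in the caddy's front row, in any of the three places.
- green_bottle: upright reagent bottle, 128 mm tall: green body 44 mm across up to 96 mm height, then a short shoulder and a white screw cap, 30 mm across, from 103 to 128 mm height; about 160 g. Origin at the centre of its underside, z up. Starts in the caddy's front row, in any of the three places.
- specimen_cup: small off-white specimen cup with a red lid, 50 mm tall: body 36 mm across at the foot, 40 mm below the lid; the lid is 44 mm across from 36 to 50 mm height; about 50 g. Origin at the centre of its underside, z up. It starts in the caddy's rear row, behind the bottles, its edge a few mm from them; the bottles bar a gripper's way to it.
- caddy: open blue tray fixed to the table, 150 mm (its x) by 210 mm (its y), walls 5 mm thick, 26 mm high, inner floor 5 mm above the table. Origin at the centre of its underside; -x side roughly to the robot. Bottle centres: x = -22 mm (+-3), y = -64, 0, +64 mm; cup: x = +30 mm, y within 20 mm of 0. Close the fingers along its x on a bottle cap, along its y on the cup.
- board: flat bare steel board fixed to the table, 210 mm (its x) by 120 mm (its y), 6 mm thick: the side area where the bottles wait, with room for the three in a row along its x, 65 mm apart. Origin at the centre of its underside. It lies to the left or right of the caddy.
- scale: white table scale fixed to the table, on the other side of the caddy from the board: housing 180 by 140 mm, 42 mm high, with a round steel pan 110 mm across whose top is 55 mm above the table (the pan is rigid and does not sink). Origin on the table level straight below the pan's centre; the housing reaches from x = -110 to +70 mm; z up.
- strip_box: bystander: white box with a teal band, 50 by 85 by 35 mm, lying beyond the caddy; origin at the centre of its underside. Leave it alone.
- tape_roll: bystander: yellow roll of tape lying flat, 68 mm across, 44 mm hole, 22 mm high, beyond the caddy; origin at the centre of its underside. Leave it alone.
- dropper: bystander: little amber dropper bottle with a black top, 32 mm across, 78 mm tall, standing between the robot and the caddy; origin at the centre of its underside. Leave it alone.
Not all that is in view belongs to the job. Leave any orange look-alike of the white_bottle alone.

How it is judged:
By the outcome, as a careful person would: the job done as asked, in the order asked, and still so for the second after the job is handed in, with the robot touching nothing.
It also fails if it takes over 136 s, if anything falls off the work surface, if the arm or the gripper's body presses on something with over 40 N, if the wrist force passes 120 N, or if a joint passes its speed limit or range.

## Working session

There is one attempt and no reset: what is moved stays moved. The work goes in short steps, Python scripts to look and compute and a shell command to move; the robot and the scene stay as the last step left them, time stands still between calls to the robot, and variables do not carry over. Pictures are saved under pics/ and viewed, at most 14 in all, crops included, and the job is handed in when it is done.

```bash
ls; mkdir -p pics
python3 - <<'E'
from station import ctrl
import cv2,numpy as np
np.set_printoptions(precision=4,suppress=True)
s=ctrl.observe();print(s['clock'],s['eef_pos'],s['ee_rot'],s['grip_width'],ctrl.pinch_z)
for n in("scene","side","wrist"):
    d=ctrl.get_image(n);cv2.imwrite(f"pics/{n}0.png",d["img"]);print(n,d["fx"],d["fy"],d["cx"],d["cy"]);print(d.get("T",d.get("T_tool_cam")))
E
```

```text
pics
0.0 [ 256.2446 -623.7107  237.3857] [[ 0.925   0.38   -0.0008]
 [ 0.38   -0.925   0.0021]
 [ 0.0001 -0.0022 -1.    ]] 88.30290079006568 18.700000000000003
scene 447.8037187961106 447.8037187961106 326.85162419852685 237.94262940003688
[[  -0.7893    0.4111   -0.4561 1028.1231]
 [   0.614     0.5328   -0.5823  553.404 ]
 [   0.0037   -0.7397   -0.6729  696.6162]
 [   0.        0.        0.        1.    ]]
side 466.9415549511596 466.9415549511596 312.26604899229017 232.66838688383623
[[ -0.8422  -0.3249   0.4302 170.9266]
 [ -0.5389   0.4865  -0.6876 651.7254]
 [  0.0141  -0.811   -0.5849 601.1865]
 [  0.       0.       0.       1.    ]]
wrist 346.75644627546626 346.75644627546626 320.75362377473743 241.37344069396323
[[  -0.0001   -0.9511   -0.3089   79.9413]
 [   1.       -0.0001    0.0002    0.2171]
 [  -0.0002   -0.3089    0.9511 -145.6954]
 [   0.        0.        0.        1.    ]]
```

View pics/scene0.png

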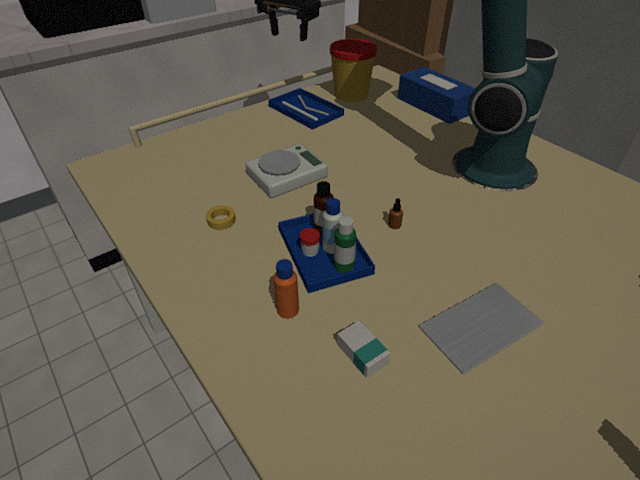

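View pics/side0.png

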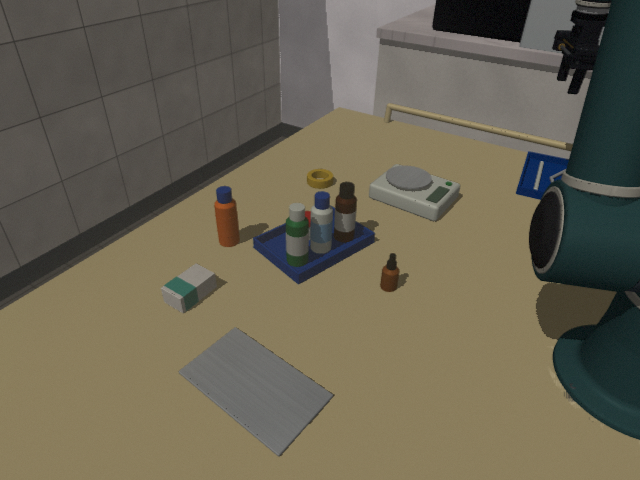

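The scene view shows the brown, blue and white caps at about (323,187), (333,205) and (346,224). The red lid is at (310,236), the pan at (279,161), and the board's corners are at (420,323), (497,285), (542,321) and (464,370). The side view shows the same layout, and the orange look-alike stands outside the caddy.

```bash
cat > h.py <<'E'
from station import ctrl
import cv2,numpy as np
np.set_printoptions(precision=1,suppress=True)
def ray(d,uv,T=None):
    T=d["T"] if T is None else T
    v=T[:3,:3]@np.array([(uv[0]-d["cx"])/d["fx"],(uv[1]-d["cy"])/d["fy"],1]);return T[:3,3],v/np.linalg.norm(v)
def onz(d,uv,z,T=None):
    o,v=ray(d,uv,T);return o+v*(z-o[2])/v[2]
def tri(rs):
    A=0;b=0
    for o,v in rs:
        P=np.eye(3)-np.outer(v,v);A=A+P;b=b+P@o
    return np.linalg.solve(A,b)
def blob(img,lo,hi,roi):
    """HSV mask in roi (x0,y0,x1,y1): largest contour"""
    h=cv2.cvtColor(img,cv2.COLOR_BGR2HSV);m=cv2.inRange(h,np.array(lo),np.array(hi));k=np.zeros_like(m);x0,y0,x1,y1=roi;k[y0:y1,x0:x1]=m[y0:y1,x0:x1]
    c=max(cv2.findContours(k,0,2)[0],key=cv2.contourArea);M=cv2.moments(c)
    return c.reshape(-1,2),np.array([M['m10']/M['m00'],M['m01']/M['m00']])
E
python3 - <<'E'
from h import *
S=ctrl.get_image("scene");D=ctrl.get_image("side")
items={"green(white cap)":(((0,0,110),(179,60,255)),(336,216,358,236),(286,202,308,222)),
"white(blue cap)":(((105,150,40),(130,255,255)),(322,196,343,217),(312,190,332,209)),
"brown(black cap)":(((0,0,0),(179,255,50)),(312,178,333,199),(337,181,357,198)),
"cup lid":(((0,150,60),(8,255,255)),(298,226,322,250),None),
"orange":(((3,150,60),(14,255,255)),(265,270,305,322),(210,195,245,250))}
for n,(c,a,b) in items.items():
    cs,us=blob(S["img"],*c,a);print(n,"scene",us,cv2.boundingRect(cs))
    z={"cup":48,"ora":48}.get(n[:3],120.5);print("  onz",onz(S,us,z))
    if b: 
        cd,ud=blob(D["img"],*c,b);print("  side",ud,cv2.boundingRect(cd),onz(D,ud,z),"tri",tri([ray(S,us),ray(D,ud)]))
for n,d,cc in(("S",S,[(420,323),(497,285),(542,321),(464,370)]),("D",D,[(180,374),(236,330),(331,395),(280,446)])):
    print("board",n,*[onz(d,c,6) for c in cc])
for n,d,roi in(("S",S,(270,200,380,295)),("D",D,(245,205,380,280))):
    c,u=blob(d["img"],(105,150,30),(130,255,255),roi)
    for f in(0,1): pass
    p=np.array([onz(d,q,26)[:2] for q in c],np.float32);print("caddy",n,cv2.minAreaRect(p))
def zoom(d,x0,y0,w,h,s=4): return cv2.resize(d["img"][y0:y0+h,x0:x0+w],None,fx=s,fy=s,interpolation=2)
cv2.imwrite("pics/z1.png",np.hstack([zoom(S,240,140,100,150),zoom(S,340,140,50,150),]))
cv2.imwrite("pics/z2.png",zoom(D,245,155,200,130))
E
```

```text
green(white cap) scene [344.9 220.1] (336, 216, 18, 10)
  onz [576.4  34.9 120.5]
  side [294.8 209.3] (289, 203, 16, 18) [592.6  41.3 120.5] tri [586.1  47.7 129.7]
white(blue cap) scene [332.6 206.1] (326, 198, 14, 17)
  onz [567.9 -15.2 120.5]Traceback (most recent call last):
  File "<stdin>", line 12, in <module>
  File "h.py", line 17, in blob
    c=max(cv2.findContours(k,0,2)[0],key=cv2.contourArea);M=cv2.moments(c)
ValueError: max() iterable argument is empty
```

Run:
```python
from h import *
S=ctrl.get_image("scene");D=ctrl.get_image("side")
def zoom(d,x0,y0,w,h,s=4): return cv2.convertScaleAbs(cv2.resize(d["img"][y0:y0+h,x0:x0+w],None,fx=s,fy=s,interpolation=2),alpha=1.5)
cv2.imwrite("pics/z1.png",zoom(S,240,140,150,150))
cv2.imwrite("pics/z2.png",zoom(D,245,155,200,130))
for n,d,cc in(("S",S,[(420,323),(497,285),(542,321),(464,370)]),("D",D,[(180,374),(236,330),(331,395),(280,446)])):
    print("board",n,*[onz(d,c,6) for c in cc])
for n,d,roi in(("S",S,(270,200,380,295)),("D",D,(245,205,380,280))):
    c,u=blob(d["img"],(105,120,20),(130,255,255),roi)
    p=np.array([onz(d,q,26)[:2] for q in c],np.float32);r=cv2.minAreaRect(p);print("caddy",n,r,cv2.boxPoints(r))
```

```text
board S [567.3 253.1   6. ] [371.1 283.3   6. ] [379.6 392.4   6. ] [580.6 369.4   6. ]
board D [577.9 375.1   6. ] [564.5 259.6   6. ] [365.7 280.6   6. ] [382.5 385.3   6. ]
caddy S ((594.0826416015625, -10.8704833984375), (227.5713348388672, 153.90574645996094), 73.24510192871094) [[ 487.6  -97.6]
 [ 635.  -142. ]
 [ 700.6   75.9]
 [ 553.2  120.3]]
caddy D ((587.2877197265625, -9.104446411132812), (224.4226531982422, 152.643310546875), 75.18415069580078) [[ 484.8  -98.1]
 [ 632.4 -137.1]
 [ 689.8   79.9]
 [ 542.2  118.9]]
```

View pics/z1.png

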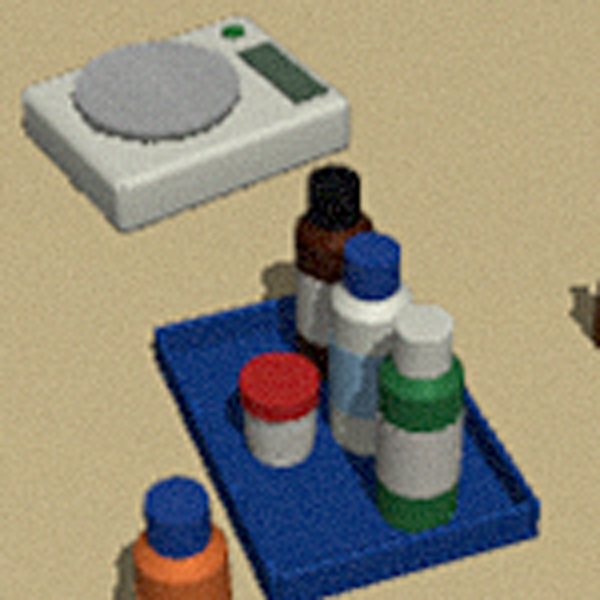

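View pics/z2.png

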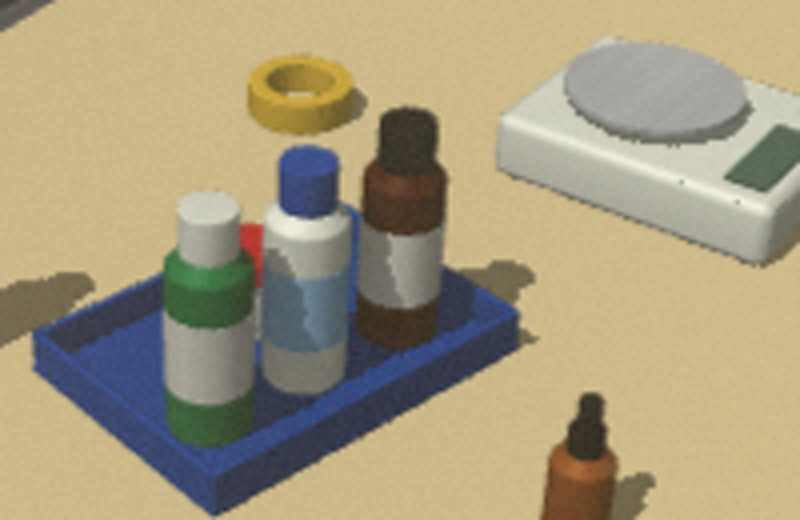

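The zooms give cap-top centres for the scene view of brown (335,180), blue (373,247), white (425,318), lid (281,369) and pan (157,88). In the side view they are (410,121), (310,160), (209,207) and pan (656,90). The caddy rim corners are clear in both. The order from +y to -y is green, white, brown.

Run:
```python
from h import *
S=ctrl.get_image("scene");D=ctrl.get_image("side")
s=lambda U,V:(240+(U+.5)/4-.5,140+(V+.5)/4-.5)
e=lambda U,V:(245+(U+.5)/4-.5,155+(V+.5)/4-.5)
for n,a,b,z in(("brown",(335,180),(410,121),133),("white",(373,247),(310,160),133),("green",(425,318),(209,207),133),("pan",(157,88),(656,90),55),("lid",(281,369),None,55)):
    print(n,onz(S,s(*a),z), *( [onz(D,e(*b),z),"tri",tri([ray(S,s(*a)),ray(D,e(*b))])] if b else []))
print("rim S L,bottom,R",*[onz(S,s(*p),26) for p in((157,328),(270,577),(538,505))])
print("rim D L,bottom,R",*[onz(D,e(*p),26) for p in((37,338),(213,480),(517,313))])
```

```text
brown [547.3 -73.5 133. ] [545.4 -75.3 133. ] tri [545.9 -75.6 132. ]
white [567.7 -14.9 133. ] [567.2 -15.3 133. ] tri [567.4 -15.4 132.7]
green [582.9  45.2 133. ] [584.1  46.8 133. ] tri [583.8  46.6 133.6]
pan [ 510.4 -312.9   55. ] [ 502.9 -312.1   55. ] tri [ 505.9 -320.5   49.8]
lid [610.3 -39.6  55. ]
rim S L,bottom,R [ 627.1 -139.2   26. ] [688.6  56.7  26. ] [548.7 101.5  26. ]
rim D L,bottom,R [681.8  61.5  26. ] [544.1 103.5  26. ] [485.4 -96.2  26. ]
```

The two views agree within about 2 mm: the cap tops sit at z≈133 as expected and the bottles are 64 mm apart. The caddy yaw is about −17.2°, the board centre is (473,325.5) with yaw −6.6°, and the cup is near (610,−40). I'll go to an overview pose above the caddy for a wrist-camera reference.

```bash
cat >> h.py <<'E'
def go(x,y,z,yaw):
    """print turn (deg) and shift (mm) in tool axes from the measured pose to a pointing-down pose; yaw = world angle of tool x"""
    from scipy.spatial.transform import Rotation as Ro
    s=ctrl.observe();R=np.array(s['ee_rot']);p=np.array(s['eef_pos'])
    c,w=np.cos(np.radians(yaw)),np.sin(np.radians(yaw));G=np.array([[c,w,0],[w,-c,0],[0,0,-1.]])
    print("clock",s['clock'],"at",p,"yaw",np.degrees(np.arctan2(R[1,0],R[0,0])),"w",s['grip_width'],"F",s['force'],
     "\n -> turn",Ro.from_matrix(R.T@G).as_rotvec(degrees=True),"shift",R.T@(np.array([x,y,z])-p))
E
python3 -c "
from h import *
go(574,6,300,72.8)"
```

```text
clock 0.45 at [ 256.5 -624.3  238.6] yaw 22.332937879731457 w 87.99185168103374 F [ 0.7 -0.3  0.3] 
 -> turn [ -0.   -0.  -50.5] shift [ 533.2 -462.4  -61.3]
```

```bash
python3 -m crank '[[[0,0,-50.5],[533,-462,-61],0],[[0,0,-50.5],[533,-462,-61],0],[[0,0,-50.5],[533,-462,-61],0],[[0,0,-50.5],[533,-462,-61],0],[[0,0,-50.5],[533,-462,-61],0],[[0,0,-50.5],[533,-462,-61],0],[[0,0,-50.5],[533,-462,-61],0],[[0,0,-50.5],[533,-462,-61],0]]'; python3 -c "
from h import *
go(574,6,300,72.8)"
```

```text
clock: 1.12
eef_pos: [406.4, -326.0, 267.9]
ee_rot: [[0.29, 0.957, 0.001], [0.957, -0.29, -0.0], [-0.0, 0.001, -1.0]]
force: [1.4, 0.5, -0.1]
grip_width: 88.1
grasp_force: 0.0
clock 1.1167 at [ 406.4 -326.   267.9] yaw 73.11882344407455 w 88.05635482919156 F [ 1.4  0.5 -0.1] 
 -> turn [0.  0.  0.3] shift [366.3  64.  -32.1]
```

```bash
cat >> h.py <<'E'
def wrist(name):
    s=ctrl.observe();d=ctrl.get_image("wrist");T=np.eye(4);T[:3,:3]=s['ee_rot'];T[:3,3]=s['eef_pos'];d["T"]=T@d["T_tool_cam"]
    cv2.imwrite(f"pics/{name}.png",d["img"]);np.save(f"pics/{name}.npy",d["T"]);return d
E
python3 -c "
from h import *
wrist('pan')"
python3 -m crank '[[[0,0,0],[366,64,-32],0],[[0,0,0],[366,64,-32],0],[[0,0,0],[366,64,-32],0],[[0,0,0],[366,64,-32],0],[[0,0,0],[366,64,-32],0],[[0,0,0],[366,64,-32],0],[[0,0,0],[366,64,-32],0],[[0,0,0],[366,64,-32],0]]' >/dev/null;python3 -m crank '[[[0,0,0],[41,7,-3.5],0],[[0,0,0],[41,7,-3.5],0],[[0,0,0],[41,7,-3.5],0],[[0,0,0],[41,7,-3.5],0]]'; python3 -c "
from h import *
wrist('cad0');go(574,6,300,72.8)"
```

```text
clock: 2.17
eef_pos: [575.8, 4.8, 299.3]
ee_rot: [[0.294, 0.956, -0.001], [0.956, -0.294, -0.001], [-0.001, -0.0, -1.0]]
force: [-0.5, -0.1, 0.1]
grip_width: 88.0
grasp_force: 0.0
clock 2.2167 at [575.5   4.1 299.3] yaw 72.8028909977694 w 88.0137649998987 F [ 0.  -0.4 -0.5] 
 -> turn [-0.  0.  0.] shift [ 1.4 -2.  -0.7]
```

View pics/pan.png

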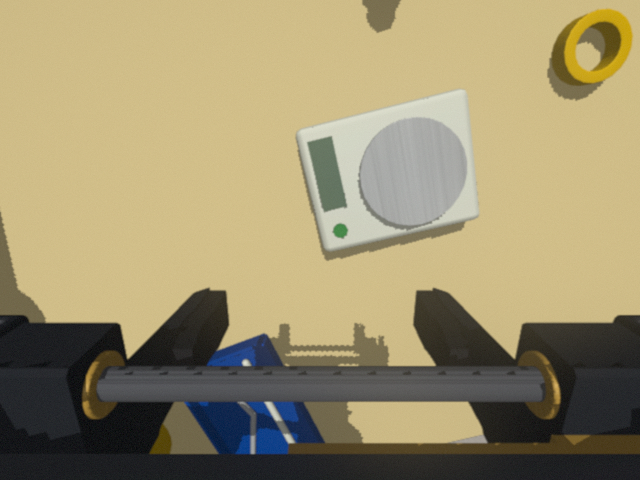

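View pics/cad0.png

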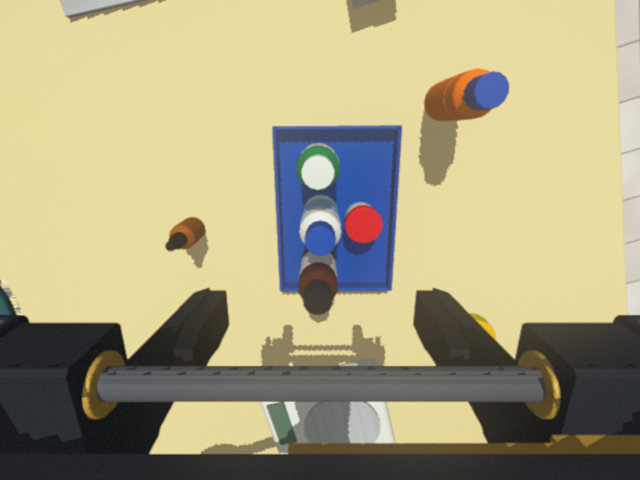

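Wrist views: the pan is a circle at (413,171). The white cap is at (318,171), blue cap (320,238), black cap (318,297) and red lid (364,224). The orange look-alike is at (488,90), outside the caddy.

```bash
cat >> h.py <<'E'
W=dict(fx=346.756,fy=346.756,cx=320.754,cy=241.373)
COL={"green":((0,0,170),(179,70,255)),"white":((105,130,60),(130,255,255)),"brown":((0,0,0),(179,255,45)),"cup":((0,170,90),(8,255,255)),"pan":((100,0,80),(179,40,190))}
def find(name,n,roi,z):
    img=cv2.imread(f"pics/{name}.png");T=np.load(f"pics/{name}.npy");c,u=blob(img,*COL[n],roi);(ex,ey),ax,_=cv2.fitEllipse(cv2.convexHull(c))
    P=onz(W,(ex,ey),z,T);print(n,"centroid",u,"ell",np.array([ex,ey]),np.array(ax),"->",P,onz(W,u,z,T)[:2]);return P
E
python3 - <<'E'
from h import *
g=find("cad0","green",(298,150,340,190),133)
w=find("cad0","white",(304,220,336,256),133)
b=find("cad0","brown",(300,280,336,316),133)
c=find("cad0","cup",(335,195,395,250),55)
p=find("pan","pan",(350,110,475,235),55)
img=cv2.imread("pics/pan.png");print(cv2.cvtColor(img,cv2.COLOR_BGR2HSV)[171,[350,413,470,490]])
E
```

```text
green centroid [317.3 171.8] ell [317.3 171.8] [32.5 34.2] -> [585.4  47.2 133. ] [585.4  47.2]
white centroid [320.  238.7] ell [320.3 239.4] [32.4 35.3] -> [569.4 -13.8 133. ] [569.3 -13.1]Traceback (most recent call last):
  File "<stdin>", line 4, in <module>
  File "h.py", line 32, in find
    img=cv2.imread(f"pics/{name}.png");T=np.load(f"pics/{name}.npy");c,u=blob(img,*COL[n],roi);(ex,ey),ax,_=cv2.fitEllipse(cv2.convexHull(c))
                                                                         ~~~~^^^^^^^^^^^^^^^^^
  File "h.py", line 17, in blob
    c=max(cv2.findContours(k,0,2)[0],key=cv2.contourArea);M=cv2.moments(c)
ValueError: max() iterable argument is empty
```

```bash
sed -i 's/"brown":((0,0,0),(179,255,45))/"brown":((0,0,0),(179,110,80))/' h.py
python3 - <<'E'
from h import *
img=cv2.imread("pics/cad0.png");H=cv2.cvtColor(img,cv2.COLOR_BGR2HSV);print(H[275:320:4,318].tolist());print(H[297,298:340:4].tolist())
img=cv2.imread("pics/pan.png");print(cv2.cvtColor(img,cv2.COLOR_BGR2HSV)[171,[350,380,413,440,470,490]].tolist())
for a in (("cad0","cup",(335,195,395,250),55),("cad0","brown",(300,280,336,318),133),("pan","pan",(350,110,475,235),55)):
    try: find(*a)
    except Exception as e: print(a[1],e)
E
```

```text
[[7, 137, 104], [8, 79, 77], [11, 34, 60], [21, 28, 64], [13, 28, 64], [21, 40, 64], [16, 42, 66], [18, 38, 68], [26, 53, 68], [23, 47, 70], [22, 78, 125], [23, 80, 141]]
[[25, 81, 232], [18, 104, 101], [20, 35, 65], [16, 41, 69], [19, 30, 67], [21, 27, 67], [10, 35, 65], [21, 27, 66], [17, 36, 64], [21, 91, 180], [24, 80, 230]]
[[32, 18, 208], [45, 3, 167], [90, 1, 173], [40, 5, 168], [34, 18, 209], [22, 85, 205]]
cup centroid [370.  224.8] ell [366.3 224.4] [26.9 34.7] -> [618.5 -35.8  55. ] [622.5 -37.6]
brown centroid [317.5 296.1] ell [317.4 296. ] [29.6 35.1] -> [549.2 -69.6 133. ] [549.2 -69.8]
pan float division by zero
```

Wrist and fixed views agree within about 2–3 mm, and the caps sit 3 mm left of the finger midline. Going down on the green bottle first.

```bash
python3 -m crank '[[[0,0,0],[44,-3.2,0],0],[[0,0,0],[44,-3.2,0],0],[[0,0,0],[44,-3.2,100],0],[[0,0,0],[44,-3.2,100],0],[[0,0,0],[44,-3.2,100],0],[[0,0,0],[44,-3.2,100],0]]'; python3 -c "
from h import *
wrist('g1');go(585.4,47.2,110,72.8)
c,u=blob(cv2.imread('pics/g1.png'),*COL['green'],(260,150,380,330));print(u,cv2.fitEllipse(cv2.convexHull(c)))
find('pan','pan',(350,110,475,235),55) if 0 else None
img=cv2.imread('pics/pan.png')
COL['pan']=((0,0,140),(179,13,188));find('pan','pan',(345,100,480,235),55)"
```

```text
clock: 2.72
eef_pos: [581.3, 46.1, 193.4]
ee_rot: [[0.297, 0.955, -0.011], [0.955, -0.297, -0.001], [-0.004, -0.01, -1.0]]
force: [-0.9, 0.1, -1.3]
grip_width: 87.8
grasp_force: 0.0
clock 2.7667 at [583.4  46.3 196.7] yaw 72.72342186065863 w 88.25759310717976 F [-0.5 -0.1  1.1] 
 -> turn [-0.3  0.1 -0.1] shift [ 1.7  2.2 86.7]
[327.5 253.2] ((327.4671325683594, 252.9636688232422), (46.53923797607422, 53.16193389892578), 0.8736748695373535)
pan centroid [413.  170.9] ell [413.  170.9] [103.4 111.7] -> [ 507.8 -316.1   55. ] [ 507.8 -316.1]
```

View pics/g1.png

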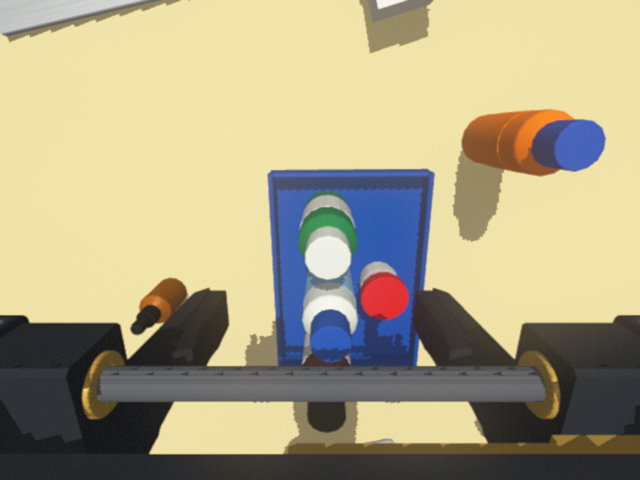

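The view shows the white cap at (327,253), slightly right of the midline because the arm was still settling. I'll settle and re-measure.

```bash
python3 -m crank '[[[0,0,0],[0,0,0],0],[[0,0,0],[0,0,0],0],[[0,0,0],[0,0,0],0],[[0,0,0],[0,0,0],0]]' |head -2
cat >> h.py <<'E'
def cap(name,n,roi,ztop):
    """cap-top centre relative to TCP in tool axes"""
    wrist(name);c,u=blob(cv2.imread(f'pics/{name}.png'),*COL[n],roi);(ex,ey),ax,_=cv2.fitEllipse(cv2.convexHull(c))
    s=ctrl.observe();P=onz(W,(ex,ey),ztop,np.load(f"pics/{name}.npy"));print("px",ex,ey,ax,"P",P,"rel",np.array(s['ee_rot']).T@(P-s['eef_pos']),"at",s['eef_pos'])
E
python3 -c "
from h import *
cap('g2','green',(260,150,380,330),133)"
```

```text
clock: 3.1
eef_pos: [587.2, 47.8, 201.8]
px 318.2552185058594 253.9529266357422 (44.38018798828125, 51.20133972167969) P [586.2  49.7 133. ] rel [ 1.5 -1.5 68.4] at [587.   47.9 201.4]
```

```bash
python3 -m crank '[[[0,0,0],[0,-1.5,30],0],[[0,0,0],[0,-1.5,60],0],[[0,0,0],[0,-1.5,80],0],[[0,0,0],[0,-1.5,91],0],[[0,0,0],[0,-1.5,91],0],[[0,0,0],[0,-1.5,91],0],[[0,0,0],[0,-1.5,91],0]]' |head -2;  python3 -m crank '[[[0,0,0],[0,0,0],1],[[0,0,0],[0,0,0],1],[[0,0,0],[0,0,0],1],[[0,0,0],[0,0,0],1],[[0,0,0],[0,0,0],1],[[0,0,0],[0,0,0],1],[[0,0,0],[0,0,0],1],[[0,0,0],[0,0,0],1]]' 20; python3 -c "
from h import *
go(537.5,318,270,173.4)"
```

```text
clock: 3.73
eef_pos: [585.9, 48.5, 110.3]
clock: 4.4
eef_pos: [584.4, 48.4, 108.5]
ee_rot: [[0.295, 0.955, -0.0], [0.955, -0.295, -0.0], [-0.0, -0.0, -1.0]]
force: [-0.9, 1.4, -0.2]
grip_width: 37.1
grasp_force: 0.0
clock 4.4 at [584.4  48.4 108.5] yaw 72.83257853976092 w 37.129469547133226 F [-0.9  1.4 -0.2] 
 -> turn [  -0.    -0.  -100.6] shift [ 243.7 -124.4 -161.5]
```

```bash
python3 -m crank '[[[0,0,0],[0,0,0],1],[[0,0,0],[0,0,0],1],[[0,0,0],[0,0,0],1],[[0,0,0],[0,0,0],1]]' 20; python3 -c "
from h import *
go(537.5,318,270,173.4)"
```

```text
clock: 4.73
eef_pos: [584.6, 48.4, 108.5]
ee_rot: [[0.295, 0.955, 0.0], [0.955, -0.295, -0.0], [0.0, 0.0, -1.0]]
force: [1.6, 1.0, -0.1]
grip_width: 29.2
grasp_force: 20.0
clock 4.7333 at [584.6  48.4 108.5] yaw 72.83427272802858 w 29.248223793591468 F [ 1.6  1.  -0.1] 
 -> turn [   0.     0.  -100.6] shift [ 243.7 -124.5 -161.5]
```

```bash
python3 -m crank '[[[0,0,0],[0,0,-20],1],[[0,0,0],[0,0,-60],1],[[0,0,0],[0,0,-100],1],[[0,0,0],[0,0,-140],1],[[0,0,-10],[25,-13,-161],1],[[0,0,-17],[55,-28,-161],1],[[0,0,-24],[85,-43,-161],1],[[0,0,-31],[115,-59,-161],1]]';  python3 -c "
from h import *
go(537.5,318,200,173.4)"
```

```text
clock: 5.4
eef_pos: [561.7, 176.7, 270.1]
ee_rot: [[-0.204, 0.979, 0.001], [0.979, 0.204, 0.0], [0.0, 0.001, -1.0]]
force: [-0.0, -0.9, -2.0]
grip_width: 29.5
grasp_force: 20.0
clock 5.4 at [561.7 176.7 270.1] yaw 101.76387031765883 w 29.52557627477403 F [-0.  -0.9 -2. ] 
 -> turn [  0.    0.  -71.6] shift [143.3   5.   70.2]
```

```bash
python3 -m crank '[[[0,0,-8],[20,1,0],1],[[0,0,-15],[40,1.5,10],1],[[0,0,-22],[60,2,20],1],[[0,0,-29],[80,3,30],1],[[0,0,-36],[100,4,40],1],[[0,0,-43],[120,4.5,50],1],[[0,0,-50],[135,5,60],1],[[0,0,-57],[143,5,70],1]]';  python3 -c "
from h import *
go(537.5,318,110,173.4)"
```

```text
clock: 6.07
eef_pos: [537.4, 318.5, 198.3]
ee_rot: [[-0.933, 0.36, -0.002], [0.36, 0.933, 0.0], [0.002, -0.001, -1.0]]
force: [-0.9, 0.3, -1.8]
grip_width: 29.0
grasp_force: 20.0
clock 6.0667 at [537.4 318.5 198.3] yaw 158.9024202039835 w 29.02926158085991 F [-0.9  0.3 -1.8] 
 -> turn [ -0.   -0.1 -14.5] shift [-0.4 -0.4 88.3]
```

```bash
python3 -m crank '[[[0,0,-7],[0,0,30],1],[[0,0,-14.5],[0,0,55],1],[[0,0,-14.5],[0,0,72],1],[[0,0,-14.5],[0,0,82],1],[[0,0,-14.5],[0,0,86],1],[[0,0,-14.5],[0,0,86],1],[[0,0,-14.5],[0,0,86],1],[[0,0,-14.5],[0,0,86],1]]' | head -2;  python3 -c "
from h import *
go(537.5,318,109.5,173.4);S=ctrl.get_image('side');cv2.imwrite('pics/s1.png',cv2.resize(S['img'][280:470,150:380],None,fx=3,fy=3))"
```

```text
clock: 6.73
eef_pos: [539.6, 317.4, 115.3]
clock 6.7333 at [539.6 317.4 115.3] yaw 172.9586967570135 w 29.1007047718447 F [ 1.1  0.3 -1.4] 
 -> turn [ 0.1  0.1 -0.4] shift [2.2 0.3 5.8]
```

View pics/s1.png

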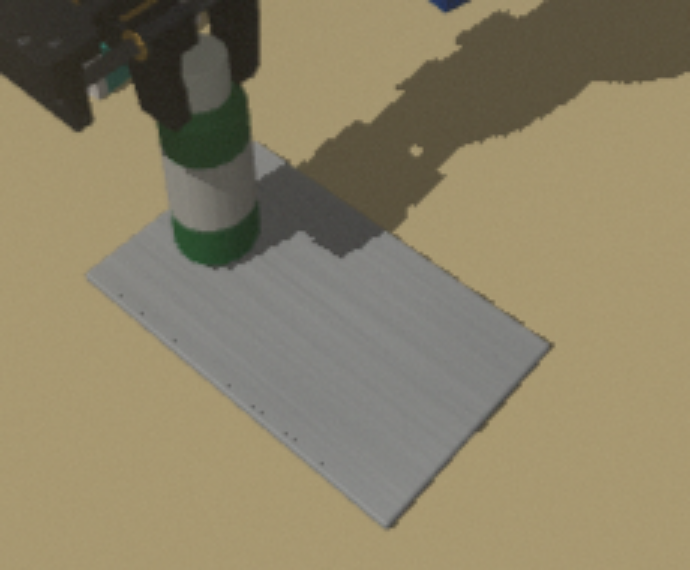

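The green bottle hangs upright over the far end of the board, well inside its edges. Lowering.

```bash
python3 -m crank '[[[0,0,0],[1,0,2],1],[[0,0,0],[2,0,4],1],[[0,0,0],[2,0,5],1],[[0,0,0],[2,0,5],1],[[0,0,0],[2,0,5],1]]' | head -4
```

```text
clock: 7.2
eef_pos: [537.1, 317.4, 109.5]
ee_rot: [[-0.993, 0.122, 0.001], [0.122, 0.993, 0.001], [-0.001, 0.001, -1.0]]
force: [0.1, 0.2, 2.5]
```

```bash
python3 -m crank '[[[0,0,0],[0,0,0],0],[[0,0,0],[0,0,0],0],[[0,0,0],[0,0,0],0],[[0,0,0],[0,0,0],0]]' | tail -3; python3 -m crank '[[[0,0,0],[0,0,-15],0],[[0,0,0],[0,0,-50],0],[[0,0,0],[0,0,-90],0],[[0,0,0],[0,0,-125],0],[[0,0,0],[0,0,-160],0],[[0,0,0],[0,0,-180],0],[[0,0,0],[0,0,-180],0]]';  python3 -c "
from h import *
go(574,-12,290,72.8);S=ctrl.get_image('side');cv2.imwrite('pics/s2.png',S['img'])"
```

```text
force: [-0.3, -0.5, 0.5]
grip_width: 53.6
grasp_force: 0.0
clock: 8.12
eef_pos: [539.1, 318.5, 295.6]
ee_rot: [[-0.992, 0.122, 0.01], [0.122, 0.992, 0.005], [-0.009, 0.006, -1.0]]
force: [0.4, -0.4, 0.5]
grip_width: 88.2
grasp_force: 0.0
clock 8.1167 at [539.1 318.5 295.6] yaw 172.98154734251264 w 88.24813279413718 F [ 0.4 -0.4  0.5] 
 -> turn [  0.7   0.1 100.2] shift [ -75.  -323.8    4.2]
```

```bash
python3 -m crank '[[[0,0,7],[-9,-40,0],0],[[0,0,14],[-17,-80,0],0],[[0,0,21],[-26,-120,0],0],[[0,0,28],[-35,-160,0],0],[[0,0,35],[-43,-200,0],0],[[0,0,42],[-52,-240,0],0],[[0,0,49],[-60,-280,0],0],[[0,0,56],[-70,-325,0],0]]' | head -2;  python3 -c "
from h import *
go(569,-13,200,72.8)"
```

```text
clock: 8.83
eef_pos: [564.2, -11.4, 285.7]
clock 8.8333 at [564.2 -11.4 285.7] yaw 116.64818360182984 w 87.9027467593488 F [ 0.5  0.6 -0.3] 
 -> turn [-0.2 -0.  43.8] shift [-3.8  3.8 85.7]
```

```bash
python3 -m crank '[[[0,0,7],[0,0,0],0],[[0,0,14],[0,0,15],0],[[0,0,21],[0,0,35],0],[[0,0,28],[0,0,55],0],[[0,0,35],[0,0,75],0],[[0,0,42],[0,0,88],0],[[0,0,44],[0,0,88],0],[[0,0,44],[0,0,88],0]]' | head -2;python3 -m crank '[[[0,0,0],[0,0,0],0],[[0,0,0],[0,0,0],0],[[0,0,0],[0,0,0],0]]' |head -2;  python3 -c "
from h import *
cap('w1','white',(260,200,380,310),133);go(569,-13,200,72.8)"
```

```text
clock: 9.5
eef_pos: [563.1, -9.5, 196.2]
clock: 9.75
eef_pos: [566.0, -9.6, 200.6]
px 345.4106140136719 273.8895263671875 (58.28636169433594, 95.73357391357422) P [578.  -26.1 133. ] rel [-12.3  16.2  67.8] at [566.1  -9.6 200.8]
clock 9.8 at [566.1  -9.6 200.8] yaw 73.02143484973739 w 87.84452944841206 F [-0.1  0.6 -0.4] 
 -> turn [ 0.  -0.   0.2] shift [-2.4  3.8  0.8]
```

```bash
python3 -c "
from h import *
I=cv2.imread('pics/w1.png');H=cv2.cvtColor(I,cv2.COLOR_BGR2HSV);print(H[255,290:360:5].tolist());print(H[220:310:6,325].tolist());cv2.imwrite('pics/w1c.png',cv2.resize(I[180:330,240:400],None,fx=3,fy=3))"
```

```text
[[111, 163, 185], [111, 166, 187], [33, 11, 201], [101, 12, 171], [112, 171, 201], [111, 169, 202], [111, 172, 205], [111, 177, 203], [111, 175, 203], [111, 177, 200], [111, 176, 201], [112, 173, 200], [35, 13, 213], [114, 124, 113]]
[[34, 9, 240], [30, 4, 250], [78, 5, 232], [112, 156, 157], [111, 174, 213], [112, 172, 202], [111, 174, 201], [111, 176, 200], [111, 175, 198], [111, 177, 197], [111, 178, 195], [19, 16, 125], [176, 70, 73], [4, 98, 91], [6, 130, 114]]
```

View pics/w1c.png

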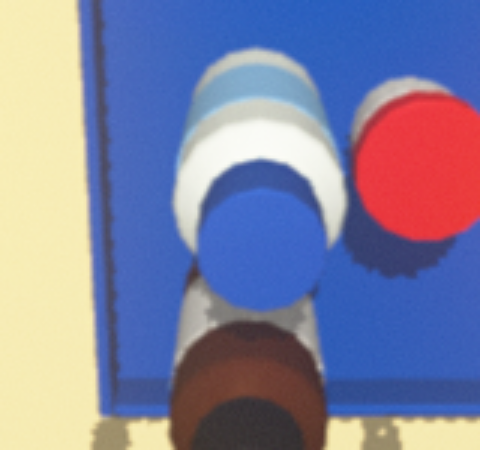

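The blue cap's top is at about (327,263), 4 mm right of the finger midline; tray colour had polluted the mask.

```bash
python3 -c "
from h import *
T=np.load('pics/w1.npy');P=onz(W,(327,263),133,T);print(P,(np.linalg.inv(T)@np.r_[P,1])[:3]);s=ctrl.observe();print(np.array(s['ee_rot']).T@(P-s['eef_pos']))"
```

```text
[568.5 -15.  133. ] [  4.1  14.3 229. ]
[-4.5  3.9 67.8]
```

```bash
python3 -m crank '[[[0,0,0],[-4.5,4,30],0],[[0,0,0],[-4.5,4,60],0],[[0,0,0],[-4.5,4,80],0],[[0,0,0],[-4.5,4,92],0],[[0,0,0],[-4.5,4,92],0],[[0,0,0],[-4.5,4,92],0],[[0,0,0],[-4.5,4,92],0.4],[[0,0,0],[-4.5,4,92],0.5]]' 20|head -2;  python3 -m crank '[[[0,0,0],[0,0,0],1],[[0,0,0],[0,0,0],1],[[0,0,0],[0,0,0],1],[[0,0,0],[0,0,0],1],[[0,0,0],[0,0,0],1],[[0,0,0],[0,0,0],1],[[0,0,0],[0,0,0],1],[[0,0,0],[0,0,0],1]]' 20; python3 -m crank '[[[0,0,0],[0,0,0],1],[[0,0,0],[0,0,0],1]]' ;python3 -c "
from h import *
go(472.5,325,270,173.4)"
```

```text
clock: 10.47
eef_pos: [570.0, -15.2, 110.6]
clock: 11.13
eef_pos: [568.3, -15.1, 108.5]
ee_rot: [[0.293, 0.956, -0.0], [0.956, -0.293, -0.0], [-0.0, -0.0, -1.0]]
force: [0.6, -0.1, 0.4]
grip_width: 29.5
grasp_force: 20.0
clock: 11.3
eef_pos: [568.3, -15.1, 108.5]
ee_rot: [[0.293, 0.956, 0.0], [0.956, -0.293, 0.0], [0.0, 0.0, -1.0]]
force: [-0.7, -1.2, -0.1]
grip_width: 29.2
grasp_force: 20.0
clock 11.3 at [568.3 -15.1 108.5] yaw 72.98291899304282 w 29.227206794238636 F [-0.7 -1.2 -0.1] 
 -> turn [   0.    -0.  -100.4] shift [ 297.2 -191.2 -161.5]
```

```bash
python3 -m crank '[[[0,0,0],[0,0,-20],1],[[0,0,0],[0,0,-60],1],[[0,0,0],[0,0,-100],1],[[0,0,0],[0,0,-140],1],[[0,0,-7],[28,-18,-161],1],[[0,0,-14],[59,-38,-161],1],[[0,0,-21],[90,-58,-161],1],[[0,0,-28],[121,-78,-161],1]]' |head -2;  python3 -c "
from h import *
go(472.5,325,200,173.4)"
```

```text
clock: 11.97
eef_pos: [528.6, 124.5, 270.0]
clock 11.9667 at [528.6 124.5 270. ] yaw 101.25361367405381 w 29.222140923083625 F [ 0.9 -0.4 -2.4] 
 -> turn [  0.    0.  -72.1] shift [207.6 -15.9  70. ]
```

```bash
python3 -m crank '[[[0,0,-7],[30,-2,0],1],[[0,0,-14],[60,-5,0],1],[[0,0,-21],[90,-7,0],1],[[0,0,-28],[120,-9,0],1],[[0,0,-35],[150,-11,0],1],[[0,0,-42],[180,-14,0],1],[[0,0,-49],[200,-15.5,0],1],[[0,0,-56],[208,-16,0],1]]' |head -2;  python3 -c "
from h import *
go(472.5,325,115,173.4)"
```

```text
clock: 12.63
eef_pos: [472.2, 327.2, 268.7]
clock 12.6333 at [472.2 327.2 268.7] yaw 157.47620069524137 w 29.429823366549204 F [ 0.7 -0.3 -1.9] 
 -> turn [  0.   -0.1 -15.9] shift [ -1.4  -1.9 153.7]
```

```bash
python3 -m crank '[[[0,0,-7],[0,0,30],1],[[0,0,-14],[0,0,65],1],[[0,0,-16],[0,0,100],1],[[0,0,-16],[0,0,130],1],[[0,0,-16],[0,0,148],1],[[0,0,-16],[0,0,155],1],[[0,0,-16],[0,0,155],1],[[0,0,-16],[0,0,155],1]]' |head -2;python3 -m crank '[[[0,0,0],[0,0,0],1],[[0,0,0],[0,0,0],1]]'|head -2;  python3 -c "
from h import *
go(472.5,325,109.5,173.4)"
```

```text
clock: 13.3
eef_pos: [474.2, 324.8, 115.0]
clock: 13.47
eef_pos: [475.1, 325.4, 116.5]
clock 13.4667 at [475.1 325.4 116.5] yaw 172.97846076610642 w 29.447568284742168 F [ 0.5  0.9 -1. ] 
 -> turn [ 0.1  0.1 -0.4] shift [ 2.5 -0.7  7. ]
```

```bash
python3 -m crank '[[[0,0,0],[1,0,2],1],[[0,0,0],[1,0,4],1],[[0,0,0],[1,0,5.5],1],[[0,0,0],[1,0,5.5],1],[[0,0,0],[1,0,5.5],1],[[0,0,0],[1,0,5.5],1]]' | head -4
```

```text
clock: 13.97
eef_pos: [473.4, 324.9, 109.7]
ee_rot: [[-0.993, 0.122, 0.001], [0.122, 0.993, 0.001], [-0.001, 0.001, -1.0]]
force: [0.1, 0.2, 3.2]
```

Touched down. Release, rise and go to the brown bottle.

```bash
python3 -m crank '[[[0,0,0],[0,0,0],0],[[0,0,0],[0,0,0],0],[[0,0,0],[0,0,0],0],[[0,0,0],[0,0,0],0],[[0,0,0],[0,0,0],0]]' | tail -2; python3 -m crank '[[[0,0,0],[0,0,-15],0],[[0,0,0],[0,0,-50],0],[[0,0,0],[0,0,-90],0],[[0,0,0],[0,0,-125],0],[[0,0,0],[0,0,-160],0],[[0,0,0],[0,0,-180],0],[[0,0,0],[0,0,-180],0],[[0,0,0],[0,0,-180],0]]'|head -2;  python3 -c "
from h import *
go(548.5,-74,290,72.8)"
```

```text
grip_width: 60.6
grasp_force: 0.0
clock: 15.05
eef_pos: [473.5, 325.1, 290.6]
clock 15.05 at [473.5 325.1 290.6] yaw 172.98193186446386 w 88.15429327182304 F [-1.  -1.2 -1. ] 
 -> turn [  0.2   0.  100.2] shift [-123.2 -387.     0.1]
```

```bash
python3 -m crank '[[[0,0,7],[-9,-28,0],0],[[0,0,14],[-18,-57,0],0],[[0,0,21],[-27,-85,0],0],[[0,0,28],[-36,-114,0],0],[[0,0,35],[-45,-142,0],0],[[0,0,42],[-54,-170,0],0],[[0,0,49],[-63,-199,0],0],[[0,0,56],[-73,-230,0],0]]' | head -2;  python3 -c "
from h import *
go(548.5,-74,200,72.8)"
```

```text
clock: 15.72
eef_pos: [515.7, 86.2, 286.0]
clock 15.7167 at [515.7  86.2 286. ] yaw 116.66126942770074 w 88.13654663746657 F [-0.2 -0.1  0.4] 
 -> turn [-0.3 -0.  43.9] shift [-158.   -42.2   85.9]
```

```bash
python3 -m crank '[[[0,0,7],[-28,-7,0],0],[[0,0,14],[-56,-14,0],0],[[0,0,21],[-84,-21,0],0],[[0,0,28],[-112,-29,0],0],[[0,0,35],[-140,-37,0],0],[[0,0,42],[-158,-42,25],0],[[0,0,44],[-158,-42,55],0],[[0,0,44],[-158,-42,89],0]]' | head -2;python3 -m crank '[[[0,0,0],[0,0,0],0],[[0,0,0],[0,0,0],0],[[0,0,0],[0,0,0],0],[[0,0,0],[0,0,0],0],[[0,0,0],[0,0,0],0]]' |head -2;  python3 -c "
from h import *
cap('b1','brown',(285,235,360,305),133)"
```

```text
clock: 16.38
eef_pos: [551.2, -73.8, 197.8]
clock: 16.8
eef_pos: [552.9, -72.3, 202.4]
px 314.05633544921875 256.7160339355469 (44.321929931640625, 49.48482894897461) P [548.6 -71.6 133. ] rel [-0.6 -4.4 69.3] at [552.8 -72.3 202.3]
```

```bash
python3 -m crank '[[[0,0,0],[-2,-4.4,30],0],[[0,0,0],[-2,-4.4,60],0],[[0,0,0],[-2,-4.4,80],0],[[0,0,0],[-2,-4.4,93],0],[[0,0,0],[-2,-4.4,93],0],[[0,0,0],[-2,-4.4,93],0],[[0,0,0],[-2,-4.4,93],0.4],[[0,0,0],[-2,-4.4,93],0.5]]' 20|head -2;  python3 -m crank '[[[0,0,0],[0,0,0],1],[[0,0,0],[0,0,0],1],[[0,0,0],[0,0,0],1],[[0,0,0],[0,0,0],1],[[0,0,0],[0,0,0],1],[[0,0,0],[0,0,0],1],[[0,0,0],[0,0,0],1],[[0,0,0],[0,0,0],1]]' 20|head -2; python3 -m crank '[[[0,0,0],[0,0,0],1],[[0,0,0],[0,0,0],1]]' ;python3 -c "
from h import *
go(408.5,332.5,270,173.4)"
```

```text
clock: 17.52
eef_pos: [548.4, -73.2, 109.2]
clock: 18.18
eef_pos: [546.7, -73.0, 107.0]
clock: 18.35
eef_pos: [546.7, -73.0, 107.0]
ee_rot: [[0.293, 0.956, 0.0], [0.956, -0.293, -0.0], [0.0, 0.0, -1.0]]
force: [0.9, 0.7, 0.3]
grip_width: 29.3
grasp_force: 19.0
clock 18.35 at [546.7 -73.  107. ] yaw 72.98113229968298 w 29.327873027710762 F [0.9 0.7 0.3] 
 -> turn [   0.     0.  -100.4] shift [ 347.3 -250.8 -163. ]
```

```bash
python3 -m crank '[[[0,0,0],[0,0,-20],1],[[0,0,0],[0,0,-60],1],[[0,0,0],[0,0,-100],1],[[0,0,0],[0,0,-140],1],[[0,0,-7],[28,-20,-163],1],[[0,0,-14],[56,-40,-163],1],[[0,0,-21],[84,-60,-163],1],[[0,0,-28],[112,-80,-163],1]]' |head -2;  python3 -c "
from h import *
go(408.5,332.5,270,173.4)"
```

```text
clock: 19.02
eef_pos: [502.3, 58.5, 270.6]
clock 19.0167 at [502.3  58.5 270.6] yaw 101.26060528416538 w 29.57324105248582 F [ 0.6  0.5 -2.1] 
 -> turn [  0.1   0.  -72.1] shift [287.  -38.5   0.6]
```

```bash
python3 -m crank '[[[0,0,-7],[36,-5,0],1],[[0,0,-14],[72,-9,0],1],[[0,0,-21],[108,-14,0],1],[[0,0,-28],[144,-19,0],1],[[0,0,-35],[180,-24,0],1],[[0,0,-42],[216,-29,0],1],[[0,0,-49],[252,-34,0],1],[[0,0,-56],[287,-38.5,0],1]]' |head -2; python3 -m crank '[[[0,0,-7],[0,0,0],1],[[0,0,-14],[0,0,0],1],[[0,0,-16],[0,0,20],1],[[0,0,-16],[0,0,40],1],[[0,0,-16],[0,0,60],1],[[0,0,-16],[0,0,60],1],[[0,0,-16],[0,0,60],1],[[0,0,-16],[0,0,60],1]]' |head -2; python3 -c "
from h import *
go(408.5,332.5,112,173.4)"
```

```text
clock: 19.68
eef_pos: [409.0, 333.4, 269.6]
clock: 20.35
eef_pos: [410.7, 332.1, 210.8]
clock 20.35 at [410.7 332.1 210.8] yaw 172.97580190431879 w 29.118973790781467 F [ 0.8  0.4 -1.2] 
 -> turn [ 0.   0.  -0.4] shift [ 2.3  0.1 98.8]
```

```bash
python3 -m crank '[[[0,0,0],[2,0,25],1],[[0,0,0],[2,0,50],1],[[0,0,0],[2,0,75],1],[[0,0,0],[2,0,92],1],[[0,0,0],[2,0,97],1],[[0,0,0],[2,0,97],1],[[0,0,0],[2,0,97],1],[[0,0,0],[2,0,97],1]]' |head -4;python3 -m crank '[[[0,0,0],[0,0,1.5],1],[[0,0,0],[0,0,3],1],[[0,0,0],[0,0,4],1],[[0,0,0],[0,0,4],1],[[0,0,0],[0,0,4],1],[[0,0,0],[0,0,4],1]]'|head -4
```

```text
clock: 21.02
eef_pos: [410.0, 333.2, 115.3]
ee_rot: [[-0.992, 0.122, 0.003], [0.122, 0.992, 0.002], [-0.003, 0.003, -1.0]]
force: [-0.5, -0.7, -0.5]
clock: 21.52
eef_pos: [408.4, 332.2, 109.0]
ee_rot: [[-0.993, 0.122, -0.0], [0.122, 0.993, -0.0], [0.0, -0.0, -1.0]]
force: [0.3, -0.5, -1.1]
```

```bash
python3 -m crank '[[[0,0,0],[0,0,0.6],1],[[0,0,0],[0,0,1.2],1],[[0,0,0],[0,0,1.2],1],[[0,0,0],[0,0,1.2],1]]'|head -4
```

```text
clock: 21.85
eef_pos: [408.6, 332.3, 108.0]
ee_rot: [[-0.993, 0.122, 0.0], [0.122, 0.993, 0.0], [-0.0, 0.0, -1.0]]
force: [0.5, 0.3, 0.3]
```

```bash
python3 -m crank '[[[0,0,0],[0,0,0],0],[[0,0,0],[0,0,0],0],[[0,0,0],[0,0,0],0],[[0,0,0],[0,0,0],0],[[0,0,0],[0,0,0],0]]' | tail -2; python3 -m crank '[[[0,0,0],[0,0,-15],0],[[0,0,0],[0,0,-50],0],[[0,0,0],[0,0,-90],0],[[0,0,0],[0,0,-120],0],[[0,0,0],[0,0,-150],0],[[0,0,0],[0,0,-160],0],[[0,0,0],[0,0,-160],0]]'|head -2;  python3 -c "
from h import *
go(612,-39,200,162.7)
S=ctrl.get_image('scene');cv2.imwrite('pics/s3.png',S['img'])"
```

```text
grip_width: 60.3
grasp_force: 0.0
clock: 22.85
eef_pos: [410.2, 333.4, 271.5]
clock 22.85 at [410.2 333.4 271.5] yaw 172.98043345770986 w 88.24232749031647 F [-0.4  0.1  0.3] 
 -> turn [ 0.3  0.3 10.3] shift [-245.5 -345.3   71.1]
```

View pics/s3.png

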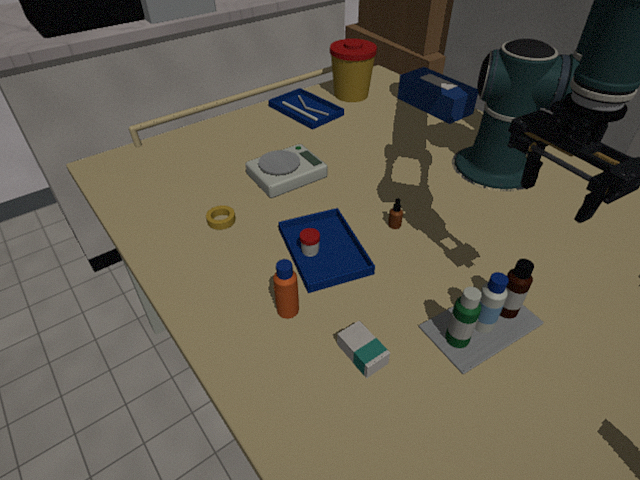

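All three bottles stand on the board at about (465,335), (490,320) and (515,305), and the cup is still in the caddy at (310,242). Moving over the cup.

```bash
python3 -m crank '[[[0,0,3],[-22,-31,0],0],[[0,0,6],[-44,-62,0],0],[[0,0,10],[-66,-93,0],0],[[0,0,10],[-88,-124,0],0],[[0,0,10],[-110,-155,0],0],[[0,0,10],[-132,-186,0],0],[[0,0,10],[-154,-217,0],0],[[0,0,10],[-176,-248,0],0]]' | head -2;  python3 -c "
from h import *
go(612,-39,180,162.7)"
```

```text
clock: 23.57
eef_pos: [551.7, 62.6, 264.1]
clock 23.5667 at [551.7  62.6 264.1] yaw 162.97208236718063 w 88.17698999560106 F [ 1.1 -0.2 -0.1] 
 -> turn [-0.1 -0.3  0.3] shift [-87.8 -79.3  83.8]
```

```bash
python3 -m crank '[[[0,0,0],[-25,-22,0],0],[[0,0,0],[-50,-45,0],0],[[0,0,0],[-75,-66,0],0],[[0,0,0],[-88,-79,30],0],[[0,0,0],[-88,-79,60],0],[[0,0,0],[-88,-79,88],0],[[0,0,0],[-88,-79,88],0],[[0,0,0],[-88,-79,88],0]]' | head -2;python3 -m crank '[[[0,0,0],[0,0,0],0],[[0,0,0],[0,0,0],0],[[0,0,0],[0,0,0],0]]' |head -2;  python3 -c "
from h import *
COL['cup']=((0,110,90),(179,255,255));img=None
COL['cup']=((0,130,90),(12,255,255))
cap('c1','cup',(230,150,410,310),55);cv2.imwrite('pics/c1c.png',cv2.imread('pics/c1.png')[100:330,200:450])"
```

```text
clock: 24.23
eef_pos: [610.5, -36.6, 175.0]
clock: 24.48
eef_pos: [615.2, -36.5, 182.1]
px 320.3662109375 242.19049072265625 (22.242414474487305, 40.79705047607422) P [624.  -39.9  55. ] rel [ -9.   -0.7 127.1] at [615.1 -36.6 182.1]
```

View pics/c1c.png

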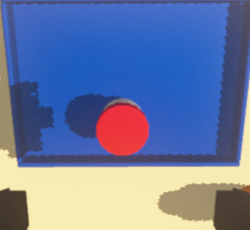

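The lid is at about (323,229); its hue wraps, so I'll fix the mask.

Run:
```python
from h import *
I=cv2.imread('pics/c1.png').astype(int);m=((I[:,:,2]>150)&(I[:,:,1]<110)&(I[:,:,0]<110)).astype(np.uint8);m[:150]=0;m[310:]=0
c=max(cv2.findContours(m,0,2)[0],key=cv2.contourArea);e=cv2.fitEllipse(cv2.convexHull(c));T=np.load('pics/c1.npy')
P=onz(W,e[0],55,T);s=ctrl.observe();print(e,P,np.array(s['ee_rot']).T@(P-s['eef_pos']))
```

```text
((322.01251220703125, 229.25592041015625), (51.07866287231445, 52.82630157470703), 46.05867004394531) [613.7 -35.4  55. ] [  2.2   0.6 127.1]
```

```bash
python3 -m crank '[[[0,0,0],[2,0.6,40],0],[[0,0,0],[2,0.6,80],0],[[0,0,0],[2,0.6,115],0],[[0,0,0],[2,0.6,140],0],[[0,0,0],[2,0.6,151],0],[[0,0,0],[2,0.6,151],0],[[0,0,0],[2,0.6,151],0],[[0,0,0],[2,0.6,151],0]]' 12|head -4;  python3 -m crank '[[[0,0,0],[0,0,0],1],[[0,0,0],[0,0,0],1],[[0,0,0],[0,0,0],1],[[0,0,0],[0,0,0],1],[[0,0,0],[0,0,0],1],[[0,0,0],[0,0,0],1],[[0,0,0],[0,0,0],1],[[0,0,0],[0,0,0],1]]' 12; python3 -c "
from h import *
go(507,-316,200,162.7)"
```

```text
clock: 25.2
eef_pos: [614.5, -35.8, 31.5]
ee_rot: [[-0.956, 0.293, 0.004], [0.293, 0.956, -0.0], [-0.004, 0.001, -1.0]]
force: [0.2, -0.4, 0.1]
clock: 25.87
eef_pos: [612.2, -35.6, 28.9]
ee_rot: [[-0.956, 0.293, 0.0], [0.293, 0.956, 0.0], [-0.0, 0.0, -1.0]]
force: [0.2, -0.3, 1.8]
grip_width: 43.3
grasp_force: 12.0
clock 25.8667 at [612.2 -35.6  28.9] yaw 162.9774824988594 w 43.307145640257914 F [ 0.2 -0.3  1.8] 
 -> turn [0.  0.  0.3] shift [  18.5 -298.9 -171.1]
```

```bash
python3 -m crank '[[[0,0,0],[0,0,-20],1],[[0,0,0],[0,0,-55],1],[[0,0,0],[0,0,-90],1],[[0,0,0],[0,0,-120],1],[[0,0,0],[5,-35,-150],1],[[0,0,0],[10,-70,-171],1],[[0,0,0],[15,-105,-171],1],[[0,0,0],[20,-140,-171],1]]' |head -2;python3 -m crank '[[[0,0,0],[4,-25,0],1],[[0,0,0],[4,-39,0],1],[[0,0,0],[4,-39,0],1],[[0,0,0],[4,-39,0],1],[[0,0,0],[4,-39,0],1],[[0,0,0],[4,-39,0],1]]' ;python3 - <<'E'
from h import *
wrist('pan2');wrist('pan3')
for n in('pan2','pan3'):
    COL['pan']=((0,0,140),(179,13,188));I=cv2.imread(f'pics/{n}.png')
    find(n,'pan',(10,60,300,300),55)
E
```

```text
clock: 26.53
eef_pos: [552.7, -165.3, 202.7]
clock: 27.03
eef_pos: [537.3, -198.5, 199.5]
ee_rot: [[-0.957, 0.291, -0.0], [0.291, 0.957, 0.001], [0.001, 0.001, -1.0]]
force: [-0.0, -0.7, -0.4]
grip_width: 43.6
grasp_force: 12.0
pan centroid [182.7 191.2] ell [173.4 192.7] [ 10.  100.5] -> [ 473. -309.   55.] [ 474.2 -300.9]
pan centroid [179.5 191.5] ell [171.4 192.7] [  9.1 101.4] -> [ 472.6 -310.6   55. ] [ 473.6 -303.7]
```

View pics/pan2.png

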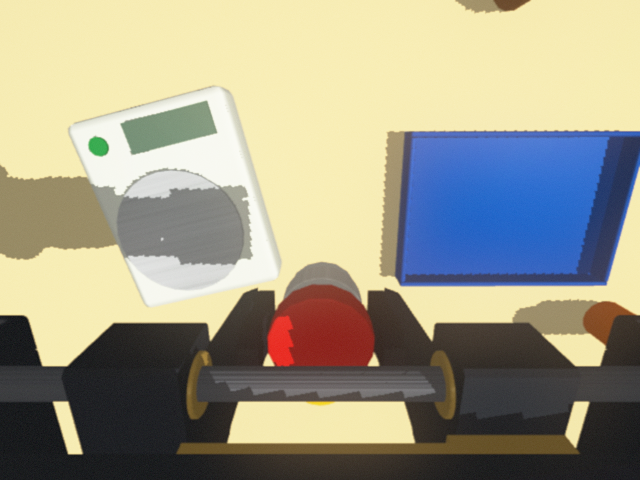

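The pan spans columns 118–243 and rows 170–290, so its centre is at about (180.5,230). The gripper's shadow on it spoilt the mask.

Run:
```python
from h import *
T=np.load('pics/pan2.npy')
e=[onz(W,p,55,T)[:2] for p in((118,228),(243,229),(179,169.5),(180.5,290.5))]
print(*e,"diam",np.linalg.norm(e[0]-e[1]),np.linalg.norm(e[2]-e[3]),"mids",(e[0]+e[1])/2,(e[2]+e[3])/2)
T=np.load('pics/pan.npy')
go(507,-316,85,163)
```

```text
[ 487.3 -367.8] [ 519.8 -264.3] [ 456.7 -296.5] [ 558.2 -340.4] diam 108.52679895783015 110.58530246526693 mids [ 503.6 -316. ] [ 507.5 -318.5]
clock 27.1333 at [ 537.3 -198.6  199.6] yaw 163.0790209232066 w 42.99828052532065 F [1.4 0.7 0.7] 
 -> turn [ 0.  -0.   0.1] shift [  -5.2 -121.2  114.5]
```

```bash
python3 -m crank '[[[0,0,0],[-1,-35,0],1],[[0,0,0],[-2,-70,0],1],[[0,0,0],[-3.5,-105,0],1],[[0,0,0],[-3.5,-122.5,30],1],[[0,0,0],[-3.5,-122.5,65],1],[[0,0,0],[-3.5,-122.5,95],1],[[0,0,0],[-3.5,-122.5,112],1],[[0,0,0],[-3.5,-122.5,115],1]]'|head -2;python3 -m crank '[[[0,0,0],[0,0,0],1],[[0,0,0],[0,0,0],1],[[0,0,0],[0,0,0],1]]'|head -4
```

```text
clock: 27.8
eef_pos: [501.7, -315.4, 80.0]
clock: 28.05
eef_pos: [506.0, -318.5, 87.0]
ee_rot: [[-0.956, 0.292, 0.003], [0.292, 0.956, -0.002], [-0.004, -0.001, -1.0]]
force: [0.7, 0.2, -0.0]
```

```bash
python3 -m crank '[[[0,0,0],[0,0,1],1],[[0,0,0],[0,0,2.5],1],[[0,0,0],[0,0,4],1],[[0,0,0],[0,0,4],1],[[0,0,0],[0,0,4],1],[[0,0,0],[0,0,4],1]]'|head -4;python3 -c "
from h import *
S=ctrl.get_image('scene')['img'];D=ctrl.get_image('side')['img']
cv2.imwrite('pics/p4.png',np.hstack([cv2.resize(S[120:220,220:360],(560,400)),cv2.resize(D[140:240,350:400],(200,400))]))"
```

```text
clock: 28.55
eef_pos: [504.2, -317.9, 80.9]
ee_rot: [[-0.956, 0.293, -0.0], [0.293, 0.956, 0.0], [0.0, 0.0, -1.0]]
force: [0.6, -0.6, -0.5]
```

View pics/p4.png

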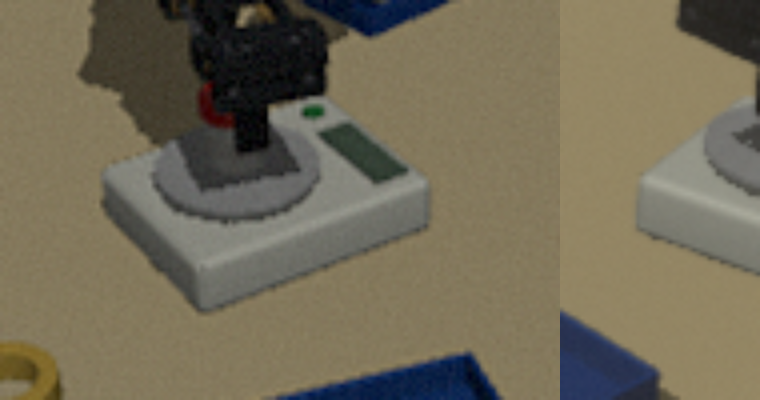

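The cup is above the pan, partly hidden by the gripper. Lowering the last 2 mm and releasing; I'll verify numerically.

```bash
python3 -m crank '[[[0,0,0],[0,0,0.7],1],[[0,0,0],[0,0,1.4],1],[[0,0,0],[0,0,1.9],1],[[0,0,0],[0,0,1.9],1],[[0,0,0],[0,0,1.9],1]]'|head -4
```

```text
clock: 29.07
eef_pos: [504.3, -317.9, 78.9]
ee_rot: [[-0.956, 0.293, -0.0], [0.293, 0.956, 0.0], [0.0, 0.0, -1.0]]
force: [0.3, 0.4, -0.7]
```

```bash
python3 -m crank '[[[0,0,0],[0,0,0.5],1],[[0,0,0],[0,0,0.5],1],[[0,0,0],[0,0,0.5],1]]'|head -4;python3 -m crank '[[[0,0,0],[0,0,0.5],1],[[0,0,0],[0,0,0.5],1],[[0,0,0],[0,0,0.5],1]]'|head -4
```

```text
clock: 29.32
eef_pos: [504.5, -318.0, 78.8]
ee_rot: [[-0.956, 0.293, 0.0], [0.293, 0.956, -0.0], [-0.001, -0.0, -1.0]]
force: [-0.2, 1.4, 2.6]
clock: 29.57
eef_pos: [504.7, -318.0, 78.8]
ee_rot: [[-0.956, 0.293, 0.001], [0.293, 0.956, -0.0], [-0.001, -0.0, -1.0]]
force: [-0.9, 1.3, 4.7]
```

```bash
python3 -m crank '[[[0,0,0],[0,0,0],0],[[0,0,0],[0,0,0],0],[[0,0,0],[0,0,0],0],[[0,0,0],[0,0,0],0],[[0,0,0],[0,0,0],0]]' | tail -2; python3 -m crank '[[[0,0,0],[0,0,-15],0],[[0,0,0],[0,0,-50],0],[[0,0,0],[0,0,-90],0],[[0,0,0],[0,0,-125],0],[[0,0,0],[0,0,-160],0],[[0,0,0],[0,0,-190],0],[[0,0,0],[0,0,-190],0],[[0,0,0],[0,0,-190],0]]'|head -2;  python3 - <<'E'
from h import *
go(408.6,332.3,270,172.98)
wrist('v1')
def red(I,roi):
    I=I.astype(int);m=((I[:,:,2]>110)&(I[:,:,1]<.5*I[:,:,2])&(I[:,:,0]<.5*I[:,:,2])).astype(np.uint8);k=m*0;x0,y0,x1,y1=roi;k[y0:y1,x0:x1]=m[y0:y1,x0:x1]
    c=max(cv2.findContours(k,0,2)[0],key=cv2.contourArea);return cv2.fitEllipse(cv2.convexHull(c))
e=red(cv2.imread('pics/v1.png'),(200,100,450,330));print(e,onz(W,e[0],105,np.load('pics/v1.npy')))
S=ctrl.get_image('scene');e=red(S['img'],(250,120,310,180));print(e,onz(S,e[0],98,S['T']))
D=ctrl.get_image('side');e=red(D['img'],(380,140,440,200));print(e,onz(D,e[0],98,D['T']))
I=cv2.imread('pics/v1.png');H=cv2.cvtColor(I,cv2.COLOR_BGR2HSV)
for r in (e,): pass
print(H[235,220:430:6].tolist())
E
```

```text
grip_width: 74.2
grasp_force: 0.0
clock: 30.65
eef_pos: [505.6, -318.8, 270.9]
clock 30.65 at [ 505.6 -318.8  270.9] yaw 162.9805431548535 w 88.06913342335892 F [-0.2 -0.1  0.1] 
 -> turn [ -0.1   0.3 -10. ] shift [283.3 594.2  -1.6]
((322.4662170410156, 219.0895538330078), (45.09256362915039, 45.585540771484375), 71.12548828125) [ 505.8 -318.   105. ]
((277.7294921875, 144.1519775390625), (7.66934871673584, 15.234576225280762), 85.16001892089844) [ 502.  -325.6   98. ]
((410.6272277832031, 157.7645721435547), (8.389595031738281, 17.09272003173828), 92.18701934814453) [ 510.5 -327.5   98. ]
[[23, 82, 226], [23, 84, 226], [23, 84, 226], [23, 82, 226], [23, 82, 226], [23, 80, 226], [21, 84, 134], [23, 84, 137], [23, 31, 147], [34, 16, 227], [23, 15, 156], [18, 7, 190], [23, 5, 191], [0, 3, 193], [9, 17, 193], [2, 187, 211], [2, 184, 213], [2, 186, 213], [2, 187, 213], [2, 183, 216], [3, 55, 201], [24, 7, 190], [40, 4, 189], [30, 4, 185], [35, 15, 210], [30, 13, 227], [30, 13, 227], [33, 13, 229], [33, 13, 231], [23, 84, 226], [24, 81, 227], [23, 80, 226], [24, 82, 225], [23, 81, 226], [23, 82, 226]]
```

```bash
python3 -m crank '[[[0,0,-2],[17,36,0],0],[[0,0,-4],[34,72,0],0],[[0,0,-6],[51,108,0],0],[[0,0,-8],[68,144,0],0],[[0,0,-10],[85,180,0],0],[[0,0,-10],[102,216,0],0],[[0,0,-10],[119,252,0],0],[[0,0,-10],[136,288,0],0]]' | head -2;  python3 - <<'E'
from h import *
I=cv2.imread('pics/v1.png');H=cv2.cvtColor(I,cv2.COLOR_BGR2HSV)
T=np.linalg.inv(np.load('pics/v1.npy'))
for P in ((506,-317,55),(506+50*.956,-317-50*.293,55),(506-50*.956,-317+50*.293,55)):
    c=T@np.r_[P,1];print(P,W['cx']+W['fx']*c[0]/c[2],W['cy']+W['fy']*c[1]/c[2])
print([(r,*H[r,321].tolist()) for r in range(160,300,4)])
go(408.6,332.3,270,172.98)
E
```

```text
clock: 31.47
eef_pos: [456.6, -1.0, 265.6]
(506, -317, 55) 323.28632312320184 207.13572827148872
(553.8, -331.65, 55) 323.1709429126169 251.4001021690029
(458.2, -302.35, 55) 323.4119659007799 158.9342311859605
[(160, 30, 3, 188), (164, 40, 4, 191), (168, 30, 3, 192), (172, 50, 4, 183), (176, 40, 4, 186), (180, 50, 4, 189), (184, 30, 5, 189), (188, 30, 3, 183), (192, 6, 10, 124), (196, 3, 122, 117), (200, 1, 182, 216), (204, 1, 184, 214), (208, 1, 186, 214), (212, 1, 183, 215), (216, 1, 185, 214), (220, 1, 186, 214), (224, 1, 186, 212), (228, 1, 182, 211), (232, 1, 185, 212), (236, 2, 184, 213), (240, 2, 186, 211), (244, 20, 4, 187), (248, 30, 7, 189), (252, 24, 7, 184), (256, 34, 11, 194), (260, 30, 14, 226), (264, 24, 37, 212), (268, 23, 83, 225), (272, 23, 84, 225), (276, 24, 84, 226), (280, 23, 84, 226), (284, 23, 82, 227), (288, 23, 82, 227), (292, 23, 82, 226), (296, 23, 86, 226)]
clock 31.4667 at [456.6  -1.  265.6] yaw 172.94975548280263 w 88.44440399250422 F [0.4 1.4 0.6] 
 -> turn [-0.  -0.2 -0. ] shift [ 88.6 324.9  -4.1]
```

The pan's edge matches the prediction, so the cup is centred within about 2 mm. Next, returning the brown bottle.

```bash
python3 -m crank '[[[0,0,0],[10,38,0],0],[[0,0,0],[20,76,0],0],[[0,0,0],[31,114,0],0],[[0,0,0],[41,152,0],0],[[0,0,0],[51,190,0],0],[[0,0,0],[61,228,0],0],[[0,0,0],[71,266,0],0],[[0,0,0],[81,300,0],0]]' | head -1;python3 -m crank '[[[0,0,0],[7,25,0],0],[[0,0,0],[7,25,0],0],[[0,0,0],[7,25,20],0],[[0,0,0],[7,25,50],0],[[0,0,0],[7,25,70],0],[[0,0,0],[7,25,70],0],[[0,0,0],[7,25,70],0],[[0,0,0],[7,25,70],0]]' | head -1; python3 -m crank '[[[0,0,0],[0,0,0],0],[[0,0,0],[0,0,0],0],[[0,0,0],[0,0,0],0],[[0,0,0],[0,0,0],0]]' | head -2;  python3 -c "
from h import *
go(408.6,332.3,108,172.98)
cap('b2','brown',(280,225,365,305),134)"
```

```text
clock: 32.13
clock: 32.8
clock: 33.13
eef_pos: [411.4, 330.9, 199.0]
clock 33.1333 at [411.4 330.9 199. ] yaw 172.97906616041143 w 88.35513405523008 F [-0.2  0.4  0.5] 
 -> turn [ 0.1  0.1 -0. ] shift [ 3.1  0.9 91. ]
px 319.6280212402344 248.8599090576172 (47.70388412475586, 60.83213806152344) P [404.5 330.7 134. ] rel [ 6.8 -1.  64.7] at [411.3 330.8 198.7]
```

```bash
python3 -m crank '[[[0,0,0],[2,0.5,30],0],[[0,0,0],[2,0.5,60],0],[[0,0,0],[2,0.5,80],0],[[0,0,0],[2,0.5,89],0],[[0,0,0],[2,0.5,89],0],[[0,0,0],[2,0.5,89],0],[[0,0,0],[2,0.5,89],0.2],[[0,0,0],[2,0.5,89],0.3]]'|head -2; python3 -m crank '[[[0,0,0],[0,0,0],0.4],[[0,0,0],[0,0,0],0.4],[[0,0,0],[0,0,0],0.4],[[0,0,0],[0,0,0],0.4]]'|head -2;  python3 -c "
from h import *
go(408.6,332.3,108,172.98)"
```

```text
clock: 33.85
eef_pos: [410.3, 332.3, 110.9]
clock: 34.18
eef_pos: [409.2, 331.5, 109.3]
clock 34.1833 at [409.2 331.5 109.3] yaw 172.98281596420597 w 52.923580146249975 F [-0.2 -0.7  0.9] 
 -> turn [0. 0. 0.] shift [0.6 0.7 1.3]
```

```bash
python3 -m crank '[[[0,0,0],[0.4,0.6,1],0.4],[[0,0,0],[0.4,0.6,1],0.4],[[0,0,0],[0.4,0.6,1],1],[[0,0,0],[0.4,0.6,1],1],[[0,0,0],[0.4,0.6,1],1],[[0,0,0],[0.4,0.6,1],1],[[0,0,0],[0.4,0.6,1],1],[[0,0,0],[0.4,0.6,1],1]]' 20|tail -2;  python3 -m crank '[[[0,0,0],[0,0,0],1],[[0,0,0],[0,0,0],1]]' 20; python3 -c "
from h import *
go(546.7,-73,270,72.98)"
```

```text
grip_width: 29.4
grasp_force: 18.9
clock: 35.02
eef_pos: [408.6, 332.0, 107.9]
ee_rot: [[-0.993, 0.122, -0.0], [0.122, 0.993, 0.0], [0.0, 0.0, -1.0]]
force: [0.2, 0.6, 0.4]
grip_width: 29.5
grasp_force: 18.9
clock 35.0167 at [408.6 332.  107.9] yaw 172.98173129177354 w 29.475274142063864 F [0.2 0.6 0.4] 
 -> turn [  0.  -0. 100.] shift [-186.5 -385.1 -162.2]
```

```bash
python3 -m crank '[[[0,0,0],[0,0,-20],1],[[0,0,0],[0,0,-60],1],[[0,0,0],[0,0,-100],1],[[0,0,0],[0,0,-140],1],[[0,0,7],[-12,-25,-162],1],[[0,0,14],[-25,-52,-162],1],[[0,0,21],[-38,-79,-162],1],[[0,0,28],[-51,-106,-162],1]]' |head -2;  python3 -c "
from h import *
go(546.7,-73,270,72.98)"
```

```text
clock: 35.68
eef_pos: [446.5, 219.6, 270.7]
clock 35.6833 at [446.5 219.6 270.7] yaw 144.69713057110323 w 29.388065418158806 F [ 0.8 -0.2 -1.7] 
 -> turn [ 0.1  0.  71.7] shift [-250.8 -180.9    0.7]
```

```bash
python3 -m crank '[[[0,0,7],[-30,-22,0],1],[[0,0,14],[-60,-44,0],1],[[0,0,21],[-90,-65,0],1],[[0,0,28],[-120,-87,0],1],[[0,0,35],[-150,-108,0],1],[[0,0,42],[-180,-130,0],1],[[0,0,49],[-210,-151,0],1],[[0,0,56],[-240,-173,0],1]]' |head -1; python3 -m crank '[[[0,0,7],[-10,-8,0],1],[[0,0,14],[-10,-8,0],1],[[0,0,15.7],[-10,-8,20],1],[[0,0,15.7],[-10,-8,45],1],[[0,0,15.7],[-10,-8,70],1],[[0,0,15.7],[-10,-8,70],1],[[0,0,15.7],[-10,-8,70],1],[[0,0,15.7],[-10,-8,70],1]]'|head -2; python3 -c "
from h import *
go(546.7,-73,107,72.98)"
```

```text
clock: 36.35
clock: 37.02
eef_pos: [535.9, -68.8, 200.9]
clock 37.0167 at [535.9 -68.8 200.9] yaw 73.28247454271668 w 29.41474461979206 F [-0.3  0.  -1.1] 
 -> turn [ 0.  -0.   0.3] shift [-0.9 11.5 93.9]
```

```bash
python3 -m crank '[[[0,0,0.3],[-0.9,11,0],1],[[0,0,0.3],[-0.9,11,20],1],[[0,0,0.3],[-0.9,11,40],1],[[0,0,0.3],[-0.9,11,60],1],[[0,0,0.3],[-0.9,11,74],1],[[0,0,0.3],[-0.9,11,78],1],[[0,0,0.3],[-0.9,11,78],1],[[0,0,0.3],[-0.9,11,78],1]]' |head -1; python3 -m crank '[[[0,0,0],[0,0,0],1],[[0,0,0],[0,0,0],1],[[0,0,0],[0,0,0],1],[[0,0,0],[0,0,0],1],[[0,0,0],[0,0,0],1],[[0,0,0],[0,0,0],1]]'|head -1; python3 -c "
from h import *
go(546.7,-73,107,72.98)"
```

```text
clock: 37.68
clock: 38.18
clock 38.1833 at [545.8 -72.7 122.2] yaw 72.98146120784398 w 29.033237788149936 F [ 1.   0.2 -1.1] 
 -> turn [ 0. -0.  0.] shift [ 0.   1.  15.2]
```

```bash
python3 -m crank '[[[0,0,0],[0,0.9,4],1],[[0,0,0],[0,0.9,8],1],[[0,0,0],[0,0.9,11],1],[[0,0,0],[0,0.9,13],1],[[0,0,0],[0,0.9,13.5],1],[[0,0,0],[0,0.9,13.5],1],[[0,0,0],[0,0.9,13.5],1],[[0,0,0],[0,0.9,13.5],1]]' |head -1; python3 -m crank '[[[0,0,0],[0,0,0],1],[[0,0,0],[0,0,0],1],[[0,0,0],[0,0,0],1],[[0,0,0],[0,0,0],1]]'|head -1; python3 -c "
from h import *
go(546.7,-73,107,72.98)"
```

```text
clock: 38.85
clock: 39.18
clock 39.1833 at [546.6 -73.  108.5] yaw 72.9827320262187 w 29.211426586024796 F [ 0.6  0.3 -1.4] 
 -> turn [ 0. -0.  0.] shift [0.  0.  1.5]
```

Position matches the original to 0.1 mm. Lowering to contact, then releasing.

```bash
python3 -m crank '[[[0,0,0],[0,0,0.7],1],[[0,0,0],[0,0,1.4],1],[[0,0,0],[0,0,1.6],1],[[0,0,0],[0,0,1.6],1],[[0,0,0],[0,0,1.6],1],[[0,0,0],[0,0,1.6],1]]' |head -4;python3 -m crank '[[[0,0,0],[0,0,0],0],[[0,0,0],[0,0,0],0],[[0,0,0],[0,0,0],0],[[0,0,0],[0,0,0],0],[[0,0,0],[0,0,0],0]]' | tail -2; python3 -m crank '[[[0,0,0],[0,0,-15],0],[[0,0,0],[0,0,-50],0],[[0,0,0],[0,0,-90],0],[[0,0,0],[0,0,-125],0],[[0,0,0],[0,0,-160],0],[[0,0,0],[0,0,-180],0],[[0,0,0],[0,0,-180],0]]'|head -2;  python3 -c "
from h import *
go(473.4,324.9,270,172.98)"
```

```text
clock: 39.68
eef_pos: [546.7, -73.0, 106.9]
ee_rot: [[0.293, 0.956, 0.0], [0.956, -0.293, -0.0], [0.0, 0.0, -1.0]]
force: [0.0, 0.5, -1.1]
grip_width: 60.7
grasp_force: 0.0
clock: 40.68
eef_pos: [549.7, -73.5, 293.6]
clock 40.6833 at [549.7 -73.5 293.6] yaw 72.9833721702999 w 88.13125190562197 F [0.5 0.5 0.7] 
 -> turn [   0.5    0.5 -100. ] shift [ 358.6 -189.8   22. ]
```

```bash
python3 -m crank '[[[0,0,-7],[28,-15,0],0],[[0,0,-14],[56,-30,0],0],[[0,0,-21],[84,-45,0],0],[[0,0,-28],[112,-60,0],0],[[0,0,-35],[140,-75,0],0],[[0,0,-42],[170,-90,0],0],[[0,0,-49],[200,-105,0],0],[[0,0,-56],[230,-120,0],0]]' | head -2;  python3 -c "
from h import *
go(473.4,324.9,200,172.98)"
```

```text
clock: 41.35
eef_pos: [498.0, 183.3, 285.3]
clock 41.35 at [498.  183.3 285.3] yaw 129.31610150239774 w 88.02519902361757 F [1.  0.1 0.8] 
 -> turn [ -0.1  -0.1 -43.7] shift [125.   70.9  85.2]
```

```bash
python3 -m crank '[[[0,0,-7],[30,17,0],0],[[0,0,-14],[60,34,0],0],[[0,0,-21],[90,51,0],0],[[0,0,-28],[125,70,0],0],[[0,0,-35],[125,70,30],0],[[0,0,-42],[125,70,60],0],[[0,0,-43.7],[125,70,88],0],[[0,0,-43.7],[125,70,88],0]]' | head -1; python3 -m crank '[[[0,0,0],[0,0,0],0],[[0,0,0],[0,0,0],0],[[0,0,0],[0,0,0],0],[[0,0,0],[0,0,0],0],[[0,0,0],[0,0,0],0],[[0,0,0],[0,0,0],0]]'|head -1; python3 -c "
from h import *
go(473.4,324.9,109.7,172.98)"
```

```text
clock: 42.02
clock: 42.52
clock 42.5167 at [475.7 323.5 200.3] yaw 172.65444616105327 w 88.15446647452175 F [ 0.7  0.8 -0.6] 
 -> turn [ 0.1  0.1 -0.3] shift [ 2.6  1.  90.6]
```

```bash
python3 -m crank '[[[0,0,-0.3],[1.8,0.6,30],0],[[0,0,-0.3],[1.8,0.6,60],0],[[0,0,-0.3],[1.8,0.6,80],0],[[0,0,-0.3],[1.8,0.6,89],0],[[0,0,-0.3],[1.8,0.6,89],0.2],[[0,0,-0.3],[1.8,0.6,89],0.3],[[0,0,-0.3],[1.8,0.6,89],0.4],[[0,0,-0.3],[1.8,0.6,89],0.4]]'|head -1; python3 -m crank '[[[0,0,0],[0,0,0],0.4],[[0,0,0],[0,0,0],0.4],[[0,0,0],[0,0,0],0.4],[[0,0,0],[0,0,0],0.4],[[0,0,0],[0,0,0],0.4],[[0,0,0],[0,0,0],0.4]]'|head -1;  python3 -c "
from h import *
go(473.4,324.9,109.7,172.98)"
```

```text
clock: 43.18
clock: 43.68
clock 43.6833 at [473.2 324.1 109.9] yaw 172.98266857710814 w 52.6190101341432 F [-0.3 -0.9 -0. ] 
 -> turn [ 0. -0.  0.] shift [-0.1  0.8  0.2]
```

```bash
python3 -m crank '[[[0,0,0],[0,0.8,0.2],0.4],[[0,0,0],[0,0.8,0.2],0.4],[[0,0,0],[0,0.8,0.2],1],[[0,0,0],[0,0.8,0.2],1],[[0,0,0],[0,0.8,0.2],1],[[0,0,0],[0,0.8,0.2],1],[[0,0,0],[0,0.8,0.2],1],[[0,0,0],[0,0.8,0.2],1]]' 20|tail -2;  python3 -m crank '[[[0,0,0],[0,0,0],1],[[0,0,0],[0,0,0],1]]' 20|head -4; python3 -c "
from h import *
go(568.3,-15.1,270,72.98)"
```

```text
grip_width: 29.2
grasp_force: 20.0
clock: 44.52
eef_pos: [473.3, 325.0, 109.6]
ee_rot: [[-0.993, 0.122, 0.0], [0.122, 0.993, 0.0], [-0.0, 0.0, -1.0]]
force: [0.1, 1.5, -0.6]
clock 44.5167 at [473.3 325.  109.6] yaw 172.9806983544273 w 29.145799611576287 F [ 0.1  1.5 -0.6] 
 -> turn [  0.  -0. 100.] shift [-135.8 -325.9 -160.4]
```

```bash
python3 -m crank '[[[0,0,0],[0,0,-20],1],[[0,0,0],[0,0,-60],1],[[0,0,0],[0,0,-100],1],[[0,0,0],[0,0,-140],1],[[0,0,7],[-12,-25,-160],1],[[0,0,14],[-24,-50,-160],1],[[0,0,21],[-34,-75,-160],1],[[0,0,28],[-45,-100,-160],1]]' |head -2;  python3 -c "
from h import *
go(568.3,-15.1,270,72.98)"
```

```text
clock: 45.18
eef_pos: [505.7, 219.1, 270.1]
clock 45.1833 at [505.7 219.1 270.1] yaw 144.68090242244176 w 29.53980087973856 F [-0.1 -0.3 -2.7] 
 -> turn [ 0.   0.  71.7] shift [-186.4 -154.9    0.1]
```

```bash
python3 -m crank '[[[0,0,7],[-24,-20,0],1],[[0,0,14],[-48,-40,0],1],[[0,0,21],[-72,-60,0],1],[[0,0,28],[-96,-80,0],1],[[0,0,35],[-120,-100,0],1],[[0,0,42],[-144,-120,0],1],[[0,0,49],[-168,-140,0],1],[[0,0,56],[-186,-155,0],1]]' |head -1; python3 -m crank '[[[0,0,7],[0,0,0],1],[[0,0,14],[0,0,0],1],[[0,0,15.7],[0,0,20],1],[[0,0,15.7],[0,0,45],1],[[0,0,15.7],[0,0,70],1],[[0,0,15.7],[0,0,70],1],[[0,0,15.7],[0,0,70],1],[[0,0,15.7],[0,0,70],1]]'|head -1; python3 -c "
from h import *
go(568.3,-15.1,108.5,72.98)"
```

```text
clock: 45.85
clock: 46.52
clock 46.5167 at [569.5 -13.6 200.5] yaw 73.28593383061128 w 29.77511177850746 F [ 0.2  0.1 -2.5] 
 -> turn [ 0.  -0.   0.3] shift [-1.8 -0.8 92. ]
```

```bash
python3 -m crank '[[[0,0,0.3],[-1.5,0,20],1],[[0,0,0.3],[-1.5,0,40],1],[[0,0,0.3],[-1.5,0,60],1],[[0,0,0.3],[-1.5,0,74],1],[[0,0,0.3],[-1.5,0,78],1],[[0,0,0.3],[-1.5,0,78],1],[[0,0,0.3],[-1.5,0,78],1],[[0,0,0.3],[-1.5,0,78],1]]' |head -1; python3 -m crank '[[[0,0,0],[0,0,0],1],[[0,0,0],[0,0,0],1],[[0,0,0],[0,0,0],1],[[0,0,0],[0,0,0],1],[[0,0,0],[0,0,0],1],[[0,0,0],[0,0,0],1]]'|head -1; python3 -c "
from h import *
go(568.3,-15.1,108.5,72.98)"
```

```text
clock: 47.18
clock: 47.68
clock 47.6833 at [568.7 -15.  121.6] yaw 72.97873442138919 w 29.498052890458798 F [ 0.3  0.3 -2.6] 
 -> turn [-0.  0. -0.] shift [-0.2 -0.3 13.1]
```

```bash
python3 -m crank '[[[0,0,0],[-0.1,-0.3,4],1],[[0,0,0],[-0.1,-0.3,8],1],[[0,0,0],[-0.1,-0.3,10.5],1],[[0,0,0],[-0.1,-0.3,12],1],[[0,0,0],[-0.1,-0.3,12],1],[[0,0,0],[-0.1,-0.3,12],1],[[0,0,0],[-0.1,-0.3,12],1],[[0,0,0],[-0.1,-0.3,12],1]]' |head -1; python3 -m crank '[[[0,0,0],[0,0,0],1],[[0,0,0],[0,0,0],1],[[0,0,0],[0,0,0],1],[[0,0,0],[0,0,0],1]]'|head -4; python3 -c "
from h import *
go(568.3,-15.1,108.5,72.98)"
```

```text
clock: 48.35
clock: 48.68
eef_pos: [568.4, -15.0, 109.7]
ee_rot: [[0.293, 0.956, 0.0], [0.956, -0.293, -0.0], [0.0, 0.0, -1.0]]
force: [0.4, -0.2, -1.9]
clock 48.6833 at [568.4 -15.  109.7] yaw 72.9801032725839 w 29.57084506565978 F [ 0.4 -0.2 -1.9] 
 -> turn [ 0. -0.  0.] shift [-0.1 -0.1  1.2]
```

```bash
python3 -m crank '[[[0,0,0],[0,0,0.7],1],[[0,0,0],[0,0,1.4],1],[[0,0,0],[0,0,1.4],1],[[0,0,0],[0,0,1.4],1],[[0,0,0],[0,0,1.4],1],[[0,0,0],[0,0,1.4],1]]' |head -4;python3 -m crank '[[[0,0,0],[0,0,0],0],[[0,0,0],[0,0,0],0],[[0,0,0],[0,0,0],0],[[0,0,0],[0,0,0],0],[[0,0,0],[0,0,0],0]]' | tail -2; python3 -m crank '[[[0,0,0],[0,0,-15],0],[[0,0,0],[0,0,-50],0],[[0,0,0],[0,0,-90],0],[[0,0,0],[0,0,-125],0],[[0,0,0],[0,0,-160],0],[[0,0,0],[0,0,-180],0],[[0,0,0],[0,0,-180],0]]'|head -2;  python3 -c "
from h import *
go(537.1,317.4,270,172.98)"
```

```text
clock: 49.18
eef_pos: [568.6, -15.0, 108.6]
ee_rot: [[0.293, 0.956, 0.001], [0.956, -0.293, -0.0], [0.0, 0.001, -1.0]]
force: [-0.9, 0.2, 1.9]
grip_width: 60.5
grasp_force: 0.0
clock: 50.18
eef_pos: [571.5, -15.2, 295.1]
clock 50.1833 at [571.5 -15.2 295.1] yaw 72.98334102362678 w 88.26071575892252 F [0.4 0.8 0.1] 
 -> turn [   0.6    0.4 -100. ] shift [ 307.9 -130.5   24.5]
```

Now the green bottle.

```bash
python3 -m crank '[[[0,0,-7],[28,-12,0],0],[[0,0,-14],[56,-24,0],0],[[0,0,-21],[84,-36,0],0],[[0,0,-28],[112,-48,0],0],[[0,0,-35],[140,-60,0],0],[[0,0,-42],[170,-72,0],0],[[0,0,-49],[200,-84,0],0],[[0,0,-56],[230,-97,0],0]]' | head -2;  python3 -c "
from h import *
go(537.1,317.4,200,172.98)"
```

```text
clock: 50.85
eef_pos: [542.1, 234.5, 286.5]
clock 50.85 at [542.1 234.5 286.5] yaw 129.3193865537321 w 88.06671954682865 F [ 0.6  0.4 -0.4] 
 -> turn [ -0.1  -0.1 -43.7] shift [67.2 48.8 86.5]
```

```bash
python3 -m crank '[[[0,0,-7],[20,15,0],0],[[0,0,-14],[40,30,0],0],[[0,0,-21],[60,44,0],0],[[0,0,-28],[67,48,0],0],[[0,0,-35],[67,48,30],0],[[0,0,-42],[67,48,60],0],[[0,0,-43.7],[67,48,88],0],[[0,0,-43.7],[67,48,88],0]]' | head -1; python3 -m crank '[[[0,0,0],[0,0,0],0],[[0,0,0],[0,0,0],0],[[0,0,0],[0,0,0],0],[[0,0,0],[0,0,0],0],[[0,0,0],[0,0,0],0],[[0,0,0],[0,0,0],0]]'|head -1; python3 -c "
from h import *
go(537.1,317.4,109.5,172.98)"
```

```text
clock: 51.52
clock: 52.02
clock 52.0167 at [538.8 315.9 201.7] yaw 172.66282611660935 w 87.87719509307216 F [-0.4 -0.3 -0.1] 
 -> turn [ 0.1  0.1 -0.3] shift [ 2.1  1.1 92.2]
```

```bash
python3 -m crank '[[[0,0,-0.3],[1,0.8,30],0],[[0,0,-0.3],[1,0.8,60],0],[[0,0,-0.3],[1,0.8,80],0],[[0,0,-0.3],[1,0.8,90],0],[[0,0,-0.3],[1,0.8,90],0.2],[[0,0,-0.3],[1,0.8,90],0.3],[[0,0,-0.3],[1,0.8,90],0.4],[[0,0,-0.3],[1,0.8,90],0.4]]'|head -1; python3 -m crank '[[[0,0,0],[0,0,0],0.4],[[0,0,0],[0,0,0],0.4],[[0,0,0],[0,0,0],0.4],[[0,0,0],[0,0,0],0.4],[[0,0,0],[0,0,0],0.4],[[0,0,0],[0,0,0],0.4]]'|head -1;  python3 -c "
from h import *
go(537.1,317.4,109.5,172.98)"
```

```text
clock: 52.68
clock: 53.18
clock 53.1833 at [537.2 316.5 110.2] yaw 172.981927909946 w 53.228479968482354 F [-0.3  1.2 -0.6] 
 -> turn [ 0. -0.  0.] shift [0.2 0.8 0.7]
```

```bash
python3 -m crank '[[[0,0,0],[0.1,0.8,0.6],0.4],[[0,0,0],[0.1,0.8,0.6],0.4],[[0,0,0],[0.1,0.8,0.6],1],[[0,0,0],[0.1,0.8,0.6],1],[[0,0,0],[0.1,0.8,0.6],1],[[0,0,0],[0.1,0.8,0.6],1],[[0,0,0],[0.1,0.8,0.6],1],[[0,0,0],[0.1,0.8,0.6],1]]' 20|tail -2;  python3 -m crank '[[[0,0,0],[0,0,0],1],[[0,0,0],[0,0,0],1]]' 20|head -4; python3 -c "
from h import *
go(584.5,48.4,270,72.83)"
```

```text
grip_width: 29.4
grasp_force: 20.0
clock: 54.02
eef_pos: [537.2, 317.5, 109.6]
ee_rot: [[-0.993, 0.122, 0.0], [0.122, 0.993, 0.0], [0.0, 0.0, -1.0]]
force: [0.1, 1.0, -0.0]
clock 54.0167 at [537.2 317.5 109.6] yaw 172.97857901516397 w 29.32442497970052 F [ 0.1  1.  -0. ] 
 -> turn [  0.   -0.  100.1] shift [ -79.8 -261.2 -160.4]
```

```bash
python3 -m crank '[[[0,0,0],[0,0,-20],1],[[0,0,0],[0,0,-60],1],[[0,0,0],[0,0,-100],1],[[0,0,0],[0,0,-140],1],[[0,0,7],[-7,-22,-160],1],[[0,0,14],[-14,-44,-160],1],[[0,0,21],[-21,-66,-160],1],[[0,0,28],[-28,-88,-160],1]]' |head -2;  python3 -c "
from h import *
go(584.5,48.4,270,72.83)"
```

```text
clock: 54.68
eef_pos: [554.2, 225.6, 270.2]
clock 54.6833 at [554.2 225.6 270.2] yaw 144.6757339084164 w 29.909607240923506 F [-0.3  0.3 -1.6] 
 -> turn [ 0.   0.  71.8] shift [-127.2 -127.1    0.2]
```

```bash
python3 -m crank '[[[0,0,7],[-18,-18,0],1],[[0,0,14],[-36,-36,0],1],[[0,0,21],[-54,-54,0],1],[[0,0,28],[-72,-72,0],1],[[0,0,35],[-90,-90,0],1],[[0,0,42],[-108,-108,0],1],[[0,0,49],[-122,-122,0],1],[[0,0,56],[-127,-127,0],1]]' |head -1; python3 -m crank '[[[0,0,7],[0,0,0],1],[[0,0,14],[0,0,0],1],[[0,0,15.8],[0,0,20],1],[[0,0,15.8],[0,0,45],1],[[0,0,15.8],[0,0,70],1],[[0,0,15.8],[0,0,70],1],[[0,0,15.8],[0,0,70],1],[[0,0,15.8],[0,0,70],1]]'|head -1; python3 -c "
from h import *
go(584.5,48.4,108.5,72.83)"
```

```text
clock: 55.35
clock: 56.02
clock 56.0167 at [585.8  49.6 200.5] yaw 73.18040134591614 w 29.46511549899296 F [ 0.5 -0.3 -1.6] 
 -> turn [ 0.  -0.   0.4] shift [-1.6 -1.  92. ]
```

```bash
python3 -m crank '[[[0,0,0.3],[-1.3,-0.3,20],1],[[0,0,0.3],[-1.3,-0.3,40],1],[[0,0,0.3],[-1.3,-0.3,60],1],[[0,0,0.3],[-1.3,-0.3,74],1],[[0,0,0.3],[-1.3,-0.3,78],1],[[0,0,0.3],[-1.3,-0.3,78],1],[[0,0,0.3],[-1.3,-0.3,78],1],[[0,0,0.3],[-1.3,-0.3,78],1]]' |head -1; python3 -m crank '[[[0,0,0],[0,0,0],1],[[0,0,0],[0,0,0],1],[[0,0,0],[0,0,0],1],[[0,0,0],[0,0,0],1],[[0,0,0],[0,0,0],1],[[0,0,0],[0,0,0],1]]'|head -1; python3 -c "
from h import *
go(584.5,48.4,108.5,72.83)"
```

```text
clock: 56.68
clock: 57.18
clock 57.1833 at [584.7  48.5 121.7] yaw 72.8794294839467 w 29.065384854812333 F [-0.4  0.4 -2.2] 
 -> turn [-0. -0.  0.] shift [-0.2 -0.1 13.2]
```

```bash
python3 -m crank '[[[0,0,0],[-0.1,-0.1,4],1],[[0,0,0],[-0.1,-0.1,8],1],[[0,0,0],[-0.1,-0.1,10.5],1],[[0,0,0],[-0.1,-0.1,12],1],[[0,0,0],[-0.1,-0.1,12],1],[[0,0,0],[-0.1,-0.1,12],1],[[0,0,0],[-0.1,-0.1,12],1],[[0,0,0],[-0.1,-0.1,12],1]]' |head -1; python3 -m crank '[[[0,0,0],[0,0,0.7],1],[[0,0,0],[0,0,1],1],[[0,0,0],[0,0,1],1],[[0,0,0],[0,0,1],1],[[0,0,0],[0,0,1],1]]'|head -4; python3 -m crank '[[[0,0,0],[0,0,0.3],1],[[0,0,0],[0,0,0.3],1],[[0,0,0],[0,0,0.3],1]]'|head -4
```

```text
clock: 57.85
clock: 58.27
eef_pos: [584.6, 48.5, 108.6]
ee_rot: [[0.294, 0.956, -0.0], [0.956, -0.294, 0.0], [0.0, -0.0, -1.0]]
force: [-0.1, -0.1, -1.5]
clock: 58.52
eef_pos: [584.8, 48.5, 108.6]
ee_rot: [[0.294, 0.956, 0.0], [0.956, -0.294, 0.0], [0.0, 0.0, -1.0]]
force: [-0.1, 0.1, -0.8]
```

```bash
python3 -m crank '[[[0,0,0],[0,0,0],0],[[0,0,0],[0,0,0],0],[[0,0,0],[0,0,0],0],[[0,0,0],[0,0,0],0],[[0,0,0],[0,0,0],0]]' | tail -2; python3 -m crank '[[[0,0,0],[0,0,-15],0],[[0,0,0],[0,0,-50],0],[[0,0,0],[0,0,-90],0],[[0,0,0],[0,0,-125],0],[[0,0,0],[0,0,-160],0],[[0,0,0],[0,0,-180],0],[[0,0,0],[0,0,-180],0]]'|head -2;  python3 -c "
from h import *
go(300,-550,290,50)"
```

```text
grip_width: 60.5
grasp_force: 0.0
clock: 59.52
eef_pos: [587.8, 48.6, 295.4]
clock 59.5167 at [587.8  48.6 295.4] yaw 72.88286859425781 w 88.14096151760947 F [ 0.4 -0.5  0.2] 
 -> turn [ 0.6 -0.3 22.9] shift [-656.8  -98.9    1.8]
```

```bash
python3 -m crank '[[[0,0,0],[-38,-6,0],0],[[0,0,0],[-76,-12,0],0],[[0,0,0],[-114,-18,0],0],[[0,0,0],[-152,-24,0],0],[[0,0,0],[-190,-30,0],0],[[0,0,0],[-228,-36,0],0],[[0,0,0],[-266,-42,0],0],[[0,0,0],[-304,-48,0],0]]'|head -2; python3 -m crank '[[[0,0,3],[-38,-6,0],0],[[0,0,6],[-76,-12,0],0],[[0,0,9],[-114,-18,0],0],[[0,0,12],[-152,-24,0],0],[[0,0,15],[-190,-30,0],0],[[0,0,18],[-228,-36,0],0],[[0,0,21],[-266,-42,0],0],[[0,0,23],[-304,-48,0],0]]'|head -2;python3 -m crank '[[[0,0,0],[0,0,0],0],[[0,0,0],[0,0,0],0],[[0,0,0],[0,0,0],0],[[0,0,0],[0,0,0],0]]'|head -2
python3 - <<'E'
from h import *
S=ctrl.get_image("scene");D=ctrl.get_image("side")
cv2.imwrite("pics/sceneF.png",S["img"]);cv2.imwrite("pics/sideF.png",D["img"])
bx={"scene":{"brown":(312,178,334,215),"white":(322,196,345,250),"green":(333,214,359,275),"dropper":(385,195,406,232),"tape":(203,203,238,232),"box":(333,318,392,378),"orange":(270,258,303,320)},
"side":{"brown":(334,180,360,245),"white":(308,190,336,256),"green":(283,202,311,268),"dropper":(376,250,404,294),"tape":(302,166,336,190),"box":(160,263,218,312),"orange":(212,184,242,248)}}
for n,b in bx.items():
    A=cv2.imread(f"pics/{n}0.png");B=cv2.imread(f"pics/{n}F.png")
    for k,(x0,y0,x1,y1) in b.items():
        t=A[y0:y1,x0:x1];s=B[y0-6:y1+6,x0-6:x1+6];m=cv2.matchTemplate(cv2.resize(s,None,fx=4,fy=4,interpolation=2),cv2.resize(t,None,fx=4,fy=4,interpolation=2),cv2.TM_CCOEFF_NORMED);_,v,_,l=cv2.minMaxLoc(m);print(n,k,"shift px",(l[0]/4-6,l[1]/4-6),round(v,3))
z=lambda d,x0,y0,w,h:cv2.convertScaleAbs(cv2.resize(d["img"][y0:y0+h,x0:x0+w],(400,400*h//w)),alpha=1.5)
cv2.imwrite("pics/fin.png",np.hstack([z(S,230,130,160,160),z(D,245,150,160,160)]))
E
```

```text
clock: 60.18
eef_pos: [447.6, -229.0, 286.9]
clock: 60.85
eef_pos: [312.3, -505.4, 286.7]
clock: 61.18
eef_pos: [314.3, -503.0, 287.5]
scene brown shift px (0.0, -0.25) 0.98
scene white shift px (-0.5, -0.5) 0.977
scene green shift px (0.0, -0.25) 0.984
scene dropper shift px (0.0, 0.0) 0.995
scene tape shift px (0.0, 0.0) 0.986
scene box shift px (0.0, 0.0) 0.993
scene orange shift px (0.0, 0.0) 0.993
side brown shift px (0.25, 0.0) 0.992
side white shift px (0.75, -0.5) 0.957
side green shift px (0.25, 0.0) 0.957
side dropper shift px (0.0, 0.0) 0.998
side tape shift px (0.0, 0.0) 0.997
side box shift px (0.0, 0.0) 0.998
side orange shift px (0.0, 0.0) 0.998
```

View pics/fin.png

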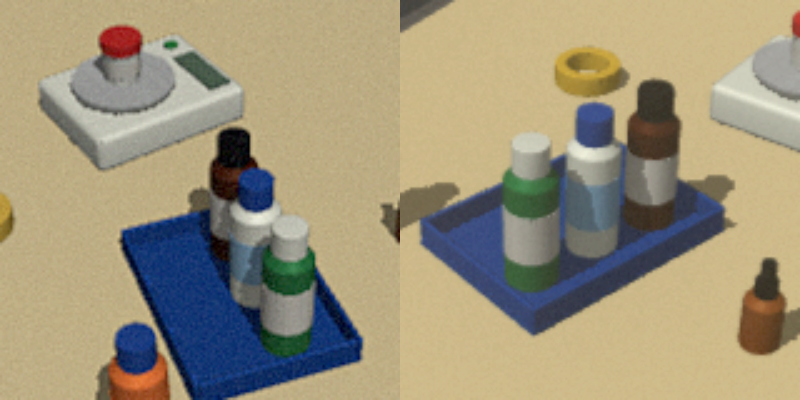

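All three bottles stand upright in their original places: shifts are under 1 px, about 1.5 mm at most. The cup sits mid-pan and the bystanders have not moved, so I'm handing in.

```bash
python3 -c "
from station import ctrl
print(ctrl.close_job())"
```

```text
the job is handed in; nothing more can be done
None
```

The job is handed in at about 61 s: the cup stands mid-pan on the scale (within about 2 mm), all three bottles are upright in their original caddy places (within about 1.5 mm), and the bystanders did not move.

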